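# Scoop wooden beads into the bowl

## Robot

A 6-joint arm with a two-finger parallel gripper is mounted at the origin on the work surface. World frame = base frame: x ahead of the robot, y to its left, z up, the work surface at z = 0. Lengths are in m, angles in rad, forces in N, time in s.
With the tool pointing down it reaches from about 0.35 to 0.775 m from the base axis. Payload 7.3 kg.
Tool frame: the origin (TCP) lies midway between the tips of the shut fingers; the grasp point (between the pads) lies 19 mm behind it; z points along the fingers, y is the line along which they close (so a half turn about z gives the same grasp; the last joint's range is limited). The gripper opens to 92 mm and grips with 3 to 60 N. Pads are 19 mm wide; open, the fingers measure 130 mm over their backs; the gripper's body (75 mm by 190 mm) begins 47 mm behind the grasp point.
Start: joints at [-1.385, 0.342, 1.524, -0, 1.275, -0.146], TCP at [0.171, -0.496, 0.227] pointing down, gripper open.
Joint ranges: [-2.53, 2.53], [-0.77, 2.02], [0.04, 2.7], [-1, 4.14], [0.28, 2.66], [-3.11, 3.11]. Speed limits (rad/s): [2.57, 2.57, 3.14, 3.14, 3.14, 3.14].

## Interface

Orientations are given as [roll, pitch, yaw] about the fixed x, y, z axes, in that order (R = Rz(yaw) Ry(pitch) Rx(roll)).
In Python, from cell import robot, read_camera, camera_params, nets gives the robot as it stands. The module is installed in compiled form; this text tells all that it offers.
- The arm moves only by the tool step_arm, never from a script. Its argument "steps" is a list of rows, each an object of numbers: "x", "y", "z": the shift along the tool's x, y, z as a fraction of full scale; "rx", "ry", "rz": the turn, a rotation vector about the tool's x, y, z as a fraction of full scale; "claw": the opening, from -1 (shut) to 1 (fully open). In form: [{"x": .., "y": .., "z": .., "rx": .., "ry": .., "rz": .., "claw": ..}, ...]. A call has 1 to 12 rows; each row is the pose to reach, as a shift and turn from the pose commanded when the call began, along the tool's axes at that moment; what a row does not reach only later rows make up. Full scale, the value 1, is 750 mm for a shift and pi/4 rad for a turn. A row lasts 1/12 s, in which the tool goes at most 41.7 mm and 7.16 degrees, less where a joint would pass 70% of its speed; a pose out of reach is approached as far as the arm can. A call with a number of a shift or a turn outside -1 to 1 is refused whole. A call with a gripper value outside its range is refused whole. The fingers move at their own pace and stop on an object; "squeeze" is the grip in N (left out, the last holds). Time passes only in rows, so rows that repeat a pose let the fingers close. It gives the time, the measured TCP pose, the force, the opening and the grip force at its end, in the units of the state.
- robot.observe(): the state, without advancing time (a new reading comes with each control period).
- read_camera(name): name is "side" or "top" or "wrist"; returns (picture, depth): 384x512x3 uint8, blue, green, red; 384x512 float32, m along the optical axis (not along the pixel's ray), 0 where there is no reading.
- camera_params(name): a dict with "fx", "fy", "cx", "cy" (pixels), "k1" (the pictures are not rectified: a ray, as slopes to the right and down, at radius r is drawn at 1 + k1 r^2 times it, then the intrinsics apply), "R" (3x3) and "t" (3): a world point X has camera coordinates R X + t; the wrist camera has in their place "hand_eye" (4x4, takes a point from camera to tool coordinates, whose origin is the TCP and whose axes are the flange's). Camera axes: x right, y down, z forward; pixel columns grow to the right and rows downward; lengths in m; the calibration is good to about 2 mm. A picture is of the moment at which its call begins: read the wrist's pose just before it. camera_params takes no time and is no camera call.
- robot.hand_in(): hands the job in; it is judged then, once.
Trained networks look in the newest picture that a camera, given by its name, has taken for a name from the list of things; names that differ only in an ending like _2 or _b are one class to them, and where a whole thing is asked for, a point or a joint stands for the part that bears it (a point fixed in the world has none). Each returns a list of dicts, best first, with "conf" (0 to 1); they miss things now and then, are a little off and sometimes report something else, mostly with a low value. They report only what shows in the picture. A call takes as long as a camera call. They do not tell look-alikes from the thing itself.
- nets.masks_of(camera, query): "region" (384x512 bool, what is visible of it) and "box" ([left, top, right, bottom] in pixels, round what is visible of it).
- nets.landmark_of(camera, query): "pixel" ([row, column] in pixels: a listed point, or the origin of a listed thing).
The state is a dict: "time": time; "qpos": joint angles; "qvel": joint speeds; "joint_efforts": joint torques, N m; "tool_pos": TCP position; "tool_rot": TCP orientation; "contact_force": force on the tool from outside, world axes, zero at the start; "torque": the same for the moment, N m; "opening": finger opening in m; "grip_force": force on a finger pad.
Only numpy, scipy, OpenCV 4.12 (cv2) and the standard library are available. Lean on these libraries where they do the work, as an engineer would, in place of code of your own. Each camera call takes 0.05 s, during which the arm holds its last target. There are 200 camera calls.

## Task

Take the scoop out of the terracotta crock, scoop up wooden beads from the white tray and tip at least three of them into the blue bowl, using only the scoop on the beads and spilling none: the rest stay in the tray. Then set the empty scoop down gently, lowering it before you let go, so that it stands flat on the bare cutting mat, and leave the bowl, glue bottle, jar lid and tape where they are.

Things in the scene. Friction and masses are not known exactly. Their poses are not given: they have to be found in the camera images.
- scoop: steel scoop, 0.16 kg, standing pan down in the crock. Flat pan 80 mm long, 72 wide (68 inside), sheet 2 mm, open with a thin lip at the front (nose); back wall 34 mm high, side walls falling from 34 to 18 mm at the nose. A handle rises from its back wall (see scoop_grip). Origin: centre of the pan's underside; x to the nose, z up out of the pan. Stands by itself on its pan on any level surface
- scoop_grip (a point): point on the handle's centre line at (-70, 0, 117) mm in the scoop's frame, same axes. That line runs from (-44, 0, 20) to the handle's end at (-84, 0, 168), leaning back 15 degrees from z, away from the nose. The dark wooden grip, flat-sided, 14 mm wide (y) and 22 mm deep, is its last 125 mm; this point is 53 mm from the end
- scoop_nose (a point): middle of the scoop's front lip, on the underside, at (40, 0, 0) mm in the scoop's frame
- scoop_pan (a point): point in the middle of the pan, at (0, 0, 17) mm in the scoop's frame
- crock: round terracotta crock, fixed, 146 mm outer and 136 mm inner diameter, 90 mm high, floor 8 mm thick; origin at the centre of its underside. The scoop stands in it, pan on the crock's floor, nose along the crock's x axis, with some 5 mm of play; the last 85 mm of the handle stand above the rim
- tray: white enamel tray with dark blue rim, fixed; origin at the centre of its underside, x along its length. Flat floor 220 (x) by 80 mm (y), its top 5 mm above the origin. It is 45 mm high: the long walls flare 15 degrees from upright, the end walls slope at 45 degrees; mouth 300 by 101 mm, walls 3 mm. The beads lie on its floor round its middle, none beyond 55 mm from the centre along x
- bowl: blue ceramic bowl, loose, about 0.4 kg, 75 mm high, 130 mm outer and 122 mm inner diameter at the rim, tapering to 96 mm at the foot; floor 5 mm; origin at the centre of its underside, z up. Empty at the start
- mat: large dark grey cutting mat with pale grid, fixed flat on the bench, 600 mm (x) by 900 mm (y), its top at 3 mm; origin at the centre of its underside. Crock, tray, bowl and bystanders all stand on it. Beyond the tray, seen from the robot (x 0.64 to 0.72 m, y -0.16 to 0.16 m), it is bare
- glue: cream glue bottle with an orange nozzle, 54 mm diameter, 151 mm high, upright, loose; origin at the centre of its underside. Bystander
- jar_lid: black jar lid lying flat, 100 mm diameter, 20 mm high, loose; origin at the centre of its underside. Bystander
- tape: roll of green paper tape lying flat, 88 mm diameter, 30 mm high, loose; origin at the centre of its underside. Bystander
- bowl_inside (a point): point on the bowl's axis, inside it, 35 mm above its underside; axes as the bowl's
- bead0: round drilled wooden bead, 30 mm diameter, 11 g; origin at its centre; rolls on slopes steeper than about 8 degrees
- bead1: round drilled wooden bead, 30 mm diameter, 11 g; origin at its centre; rolls on slopes steeper than about 8 degrees
- bead2: round drilled wooden bead, 30 mm diameter, 11 g; origin at its centre; rolls on slopes steeper than about 8 degrees
- bead3: round drilled wooden bead, 30 mm diameter, 11 g; origin at its centre; rolls on slopes steeper than about 8 degrees
- bead4: round drilled wooden bead, 30 mm diameter, 11 g; origin at its centre; rolls on slopes steeper than about 8 degrees
- bead5: round drilled wooden bead, 30 mm diameter, 11 g; origin at its centre; rolls on slopes steeper than about 8 degrees
There are look-alikes about, which are no part of the job. Of the things that look like the scoop, the middle-sized one is meant.

How it is judged:
By the outcome, as a careful person would: the job done as asked, in the order asked, and still so for the second after the job is handed in, with the robot touching nothing.
It also fails if it takes over 72 s, if anything falls off the work surface, if the arm or the gripper's body presses on something with over 40 N, if the wrist force passes 120 N, or if a joint passes its speed limit or range.

## Working session

There is one attempt and no reset: what is moved stays moved. The work goes in short steps, Python scripts to look and compute and a tool call to move; the robot and the scene stay as the last step left them, time stands still between calls to the robot, and variables do not carry over. Pictures are saved under pics/ and viewed, at most 10 in all, crops included, and the job is handed in when it is done.

Besides the shell and the picture viewer there is one more tool, called after "Call:" as a command line: name --argument value ..., lists and objects as JSON in quotes. step_arm: Moves the arm, as the interface text tells. Its arguments: {"type":"object","properties":{"steps":{"type":"array","items":{"type":"object","properties":{"x":{"type":"number","minimum":-1,"maximum":1},"y":{"type":"number","minimum":-1,"maximum":1},"z":{"type":"number","minimum":-1,"maximum":1},"rx":{"type":"number","minimum":-1,"maximum":1},"ry":{"type":"number","minimum":-1,"maximum":1},"rz":{"type":"number","minimum":-1,"maximum":1},"claw":{"type":"number"}}}},"squeeze":{"type":"number"}},"required":["steps"]}

```bash
mkdir -p pics
cat > h.py <<'E'
import numpy as np, cv2
from scipy.spatial.transform import Rotation as Rn
from cell import robot, read_camera, camera_params, nets
def und(p,px):
    x=(px[:,0]-p['cx'])/p['fx']; y=(px[:,1]-p['cy'])/p['fy']; a,b=x.copy(),y.copy()
    for _ in range(20):
        s=1+p['k1']*(a*a+b*b); a,b=x/s,y/s
    return np.c_[a,b]
def campose(name,p,st=None):
    if name=='wrist':
        H=np.array(p['hand_eye']); Rt=Rn.from_euler('xyz',st['tool_rot']).as_matrix()
        return Rt@H[:3,:3], Rt@H[:3,3]+np.array(st['tool_pos'])
    R=np.array(p['R']); return R.T, -R.T@np.array(p['t'])
def world(name,cols,rows,depth,st=None):
    p=camera_params(name); uv=und(p,np.c_[cols,rows].astype(float)); R,o=campose(name,p,st)
    d=np.asarray(depth,float); return (np.c_[uv,np.ones(len(uv))]*d[:,None])@R.T+o
def rayz(name,col,row,z,st=None):
    p=camera_params(name); uv=und(p,np.array([[col,row]],float)); R,o=campose(name,p,st)
    v=R@np.r_[uv[0],1]; return o+v*(z-o[2])/v[2]
def maskpts(name,reg,dep,st=None):
    r,c=np.nonzero(reg&(dep>0)); return world(name,c,r,dep[r,c],st)
E
cat > a.py <<'E'
from h import *
for cam in('top','side'):
    im,d=read_camera(cam); cv2.imwrite(f'pics/{cam}0.png',im); np.save(f'{cam}_d0.npy',d)
    for q in('scoop','crock','tray','bowl','glue','jar_lid','tape','bead0'):
        for m in nets.masks_of(cam,q):
            P=maskpts(cam,m['region'],d)
            if len(P)<5: continue
            lo,hi=np.percentile(P,[2,98],axis=0)
            print(cam,q,round(m['conf'],2),np.round(m['box']),'lo',lo.round(3),'hi',hi.round(3),len(P))
s=robot.observe(); print(s['time'],s['tool_pos'],s['tool_rot'],s['opening'])
E
python3 a.py
```

```text
top scoop 0.75 [309. 187. 318. 195.] lo [ 0.506 -0.063  0.021] hi [ 0.527 -0.041  0.039] 54
top scoop 0.71 [189. 177. 214. 210.] lo [0.424 0.278 0.007] hi [0.542 0.359 0.179] 614
top scoop 0.63 [176. 278. 202. 309.] lo [ 0.139  0.308 -0.004] hi [0.226 0.368 0.121] 420
top scoop 0.57 [ 84. 208. 128. 252.] lo [ 0.31   0.513 -0.004] hi [0.414 0.68  0.219] 1064
top crock 0.69 [176. 167. 229. 217.] lo [0.422 0.245 0.005] hi [0.561 0.383 0.095] 1296
top tray 0.74 [256. 174. 354. 211.] lo [ 0.44  -0.169  0.002] hi [0.565 0.13  0.053] 2937
top bowl 0.97 [369. 171. 410. 212.] lo [ 0.455 -0.349  0.004] hi [ 0.571 -0.227  0.081] 1391
top glue 0.87 [222. 106. 238. 130.] lo [0.723 0.21  0.014] hi [0.762 0.258 0.14 ] 322
top glue 0.65 [310. 196. 319. 205.] lo [ 0.469 -0.067  0.023] hi [ 0.495 -0.041  0.039] 66
top jar_lid 0.75 [359. 110. 387. 140.] lo [ 0.703 -0.3    0.008] hi [ 0.797 -0.208  0.028] 729
top tape 0.73 [257. 173. 354. 213.] lo [ 0.44  -0.167  0.004] hi [0.562 0.127 0.053] 2747
top tape 0.59 [294.  99. 320. 123.] lo [ 0.751 -0.06   0.003] hi [0.831 0.019 0.037] 440
top bead0 0.65 [28
[... 1556 characters left out ...]
.753 -0.055  0.008] hi [0.83  0.026 0.036] 251
side bead0 0.67 [274. 115. 304. 145.] lo [ 0.456 -0.347  0.001] hi [ 0.572 -0.221  0.078] 744
side bead0 0.51 [261. 181. 270. 189.] lo [0.496 0.014 0.02 ] hi [0.521 0.038 0.037] 46
side bead0 0.5 [259. 178. 266. 184.] lo [ 0.51  -0.025  0.018] hi [ 0.534 -0.002  0.04 ] 41
side bead0 0.39 [263. 169. 267. 178.] lo [ 0.507 -0.055  0.024] hi [ 0.527 -0.036  0.04 ] 24
side bead0 0.39 [268. 179. 276. 182.] lo [ 0.477 -0.018  0.022] hi [0.497 0.001 0.039] 28
side bead0 0.39 [267. 183. 273. 191.] lo [ 0.461 -0.004  0.006] hi [0.487 0.034 0.039] 46
0.9 [ 0.17102127 -0.49638187  0.22675729] [3.14148672e+00 1.55440425e-05 3.31767818e-01] 0.0917201863980453
```

Run:
```python
import cv2
a=cv2.imread('pics/top0.png')[80:330,70:430]; b=cv2.imread('pics/side0.png')[100:380,170:350]
cv2.imwrite('pics/top0c.png',cv2.resize(a,None,fx=2.2,fy=2.2)); cv2.imwrite('pics/side0c.png',cv2.resize(b,None,fx=2.1,fy=2.1))
```

```text
(no output)
```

View pics/top0c.png

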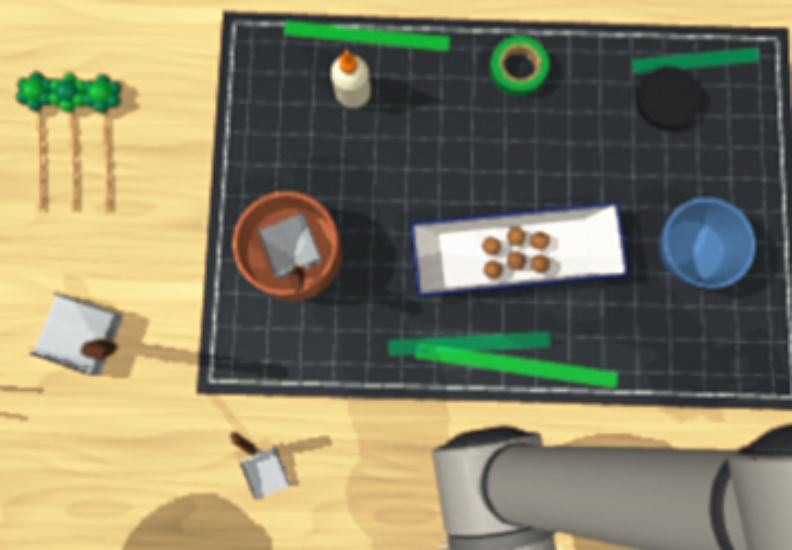

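View pics/side0c.png

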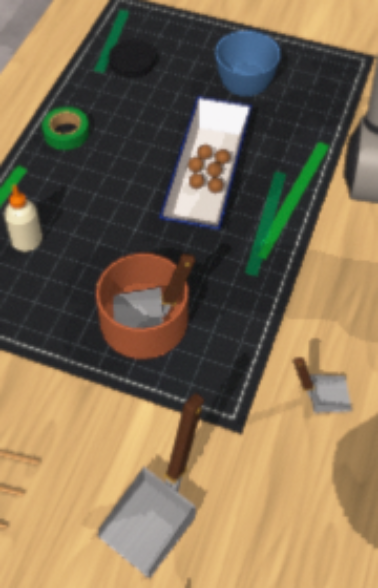

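```bash
cat > b.py <<'E'
from h import *
S=[];C=[];T=[];B=[]
for cam in('top','side'):
    im,d=read_camera(cam)
    for q,L in(('scoop',S),('crock',C),('tray',T),('bowl',B)):
        for m in nets.masks_of(cam,q):
            P=maskpts(cam,m['region'],d)
            if len(P)<200: continue
            c=P.mean(0)
            if q=='scoop' and not(.4<c[0]<.6 and .2<c[1]<.4): continue
            if q=='tray' and not c[0]<.6: continue
            L.append(P)
            if q=='scoop':
                H=P[P[:,2]>.10]
                for z in np.arange(.1,.185,.015):
                    h=H[abs(H[:,2]-z)<.0075]
                    if len(h): print(cam,'handle z%.3f'%z,h.mean(0).round(4),len(h))
                Q=P[(P[:,2]<.05)]; r=cv2.minAreaRect((Q[:,:2]*1000).astype(np.float32)); print('pan rect',np.round(r[0]),np.round(r[1]),r[2],Q.mean(0).round(3))
            if q in('crock','bowl'):
                zr={'crock':.093,'bowl':.078}[q]
                R=P[abs(P[:,2]-zr)<.004][:,:2]
                A=np.c_[2*R,np.ones(len(R))]; s=np.linalg.lstsq(A,(R**2).sum(1),rcond=None)[0]
                (cc,rad)=cv2.minEnclosingCircle((R*1000).astype(np.float32))
                print(cam,q,s[:2].round(4),np.sqrt(s[2]+s[:2]@s[:2]).round(4),np.round(cc,1),round(rad,1),len(R))
            if q=='tray':
                R=P[(P[:,2]>.04)]
                r=cv2.minAreaRect((R[:,:2]*1000).astype(np.float32)); print(cam,'tray',np.round(r[0],1),np.round(r[1],1),round(r[2],2)); tr=r
    print(cam,'floorz',np.median(T[-1][:,2]) if T else None)
# beads by colour + depth from top
im,d=read_camera('top'); hsv=cv2.cvtColor(im,cv2.COLOR_BGR2HSV)
for m in nets.masks_of('top','bead0'):
    r=m['region']; rr,cc=np.nonzero(r); 
    p=rayz('top',(cc.min()+cc.max())/2,(rr.min()+rr.max())/2,.023); print('bead',p.round(4),round(m['conf'],2))
for cam in('top','side'):
    for q in('scoop_grip','scoop_nose','scoop'):
        for m in nets.landmark_of(cam,q)[:4]:
            z={'scoop_grip':.128,'scoop_nose':.011,'scoop':.011}[q]; p=m['pixel']; print(cam,q,np.round(p),round(m['conf'],2),rayz(cam,p[1],p[0],z).round(3))
E
python3 b.py
```

```text
top handle z0.100 [0.4509 0.3023 0.1071] 1
top handle z0.115 [0.4504 0.2914 0.1133] 3
top handle z0.130 [0.4449 0.2885 0.1307] 4
top handle z0.145 [0.4419 0.287  0.1454] 3
top handle z0.160 [0.4363 0.286  0.1586] 3
top handle z0.175 [0.4288 0.2863 0.1768] 36
pan rect [499. 318.] [87. 71.] 24.273496627807617 [0.501 0.32  0.015]
top crock [0.4927 0.3152] 0.0697 [492.8 315.2] 72.4 204
top tray [500.8 -19.5] [110.6 309.1] 7.23
top bowl [ 0.5126 -0.2875] 0.0627 [ 512.3 -287.7] 66.1 175
top floorz 0.016013763771130396
side handle z0.100 [0.446  0.3031 0.1028] 11
side handle z0.115 [0.4412 0.3014 0.1147] 19
side handle z0.130 [0.4382 0.3008 0.1303] 19
side handle z0.145 [0.4341 0.2983 0.1448] 24
side handle z0.160 [0.4305 0.2964 0.1606] 21
side handle z0.175 [0.4276 0.2924 0.1753] 29
pan rect [498. 319.] [88. 78.] 32.69243621826172 [0.505 0.308 0.017]
side crock [0.493 0.32 ] 0.0701 [493.5 319.7] 73.6 153
side crock [0.5985 0.2416] 0.1234 [597.7 272. ] 175.1 31
side crock [0.4521 0.3038] 0.0051 [451.9 304.9] 5.4 7
side tray [501.1 -14.9] [110.7 314.9] 7.45
side tray [493.8 323.5] [139.7 147
[... 526 characters left out ...]
scoop_nose [179. 198.] 0.57 [0.545 0.332 0.011]
top scoop_nose [226.  91.] 0.56 [0.379 0.668 0.011]
top scoop [229. 108.] 0.92 [0.371 0.615 0.011]
top scoop [189. 202.] 0.82 [0.511 0.319 0.011]
top scoop [295. 194.] 0.82 [0.171 0.326 0.011]
side scoop_grip [278. 314.] 0.96 [0.214 0.392 0.128]
side scoop_grip [233. 257.] 0.95 [0.431 0.299 0.128]
side scoop_grip [308. 261.] 0.92 [0.331 0.535 0.128]
side scoop_grip [184. 271.] 0.55 [0.457 0.089 0.128]
side scoop_nose [251. 227.] 0.9 [0.529 0.334 0.011]
side scoop_nose [286. 335.] 0.76 [0.145 0.331 0.011]
side scoop [289. 327.] 0.88 [0.17  0.349 0.011]
side scoop [250. 236.] 0.77 [0.5   0.318 0.011]
side scoop [350. 236.] 0.7 [0.37  0.634 0.011]
```

```bash
cat > m.py <<'E'
import sys; from h import *
def toolR(yaw,tilt): # scoop yaw (deg), tilt nose-up + (deg): tool x=-scoop x, y=-scoop y..., z down
    y,t=np.radians([yaw,tilt]); sx=np.array([np.cos(y)*np.cos(t),np.sin(y)*np.cos(t),np.sin(t)])
    sy=np.array([-np.sin(y),np.cos(y),0]); sz=np.cross(sx,sy)
    return np.c_[-sx,sy,-sz]
def rel(pos,R,st=None):
    st=st or robot.observe(); R0=Rn.from_euler('xyz',st['tool_rot']).as_matrix()
    d=R0.T@(np.array(pos)-st['tool_pos'])/.75; w=Rn.from_matrix(R0.T@R).as_rotvec()/(np.pi/4)
    return d.round(4),w.round(4)
if __name__=='__main__':
    x,y,z,yaw,tilt=map(float,sys.argv[1:6]); s=robot.observe(); print(s['time'],*rel((x,y,z),toolR(yaw,tilt),s)); print(np.round(s['qpos'],2))
E
python3 m.py .40 -.30 .35 -116 0; python3 m.py .38 .22 .35 -26 0
```

```text
1.8 [ 0.3739 -0.1481 -0.1644] [ 1.000e-04  1.000e-04 -9.998e-01]
[-1.38  0.34  1.52 -0.    1.28 -0.15]
1.8 [ 0.5746 -0.8123 -0.1644] [ 0.0000e+00  2.0000e-04 -2.9998e+00]
[-1.38  0.34  1.52 -0.    1.28 -0.15]
```

Call:
step_arm --steps '[{"x": 0.374, "y": -0.148, "z": -0.164, "rz": -1, "claw": 1}, {"x": 0.374, "y": -0.148, "z": -0.164, "rz": -1, "claw": 1}, {"x": 0.374, "y": -0.148, "z": -0.164, "rz": -1, "claw": 1}, {"x": 0.374, "y": -0.148, "z": -0.164, "rz": -1, "claw": 1}, {"x": 0.374, "y": -0.148, "z": -0.164, "rz": -1, "claw": 1}, {"x": 0.374, "y": -0.148, "z": -0.164, "rz": -1, "claw": 1}, {"x": 0.374, "y": -0.148, "z": -0.164, "rz": -1, "claw": 1}, {"x": 0.374, "y": -0.148, "z": -0.164, "rz": -1, "claw": 1}, {"x": 0.374, "y": -0.148, "z": -0.164, "rz": -1, "claw": 1}]'

```text
$.steps[0]: bad value
```

```bash
python3 m.py .46 .0 .35 -71 0
```

```text
1.8 [ 0.5798 -0.5002 -0.1644] [ 1.0000e-04  1.0000e-04 -1.9998e+00]
[-1.38  0.34  1.52 -0.    1.28 -0.15]
```

Call:
step_arm --steps '[{"x": 0.374, "y": -0.148, "z": -0.164, "rx": 0, "ry": 0, "rz": -0.99, "claw": 1}, {"x": 0.374, "y": -0.148, "z": -0.164, "rx": 0, "ry": 0, "rz": -0.99, "claw": 1}, {"x": 0.374, "y": -0.148, "z": -0.164, "rx": 0, "ry": 0, "rz": -0.99, "claw": 1}, {"x": 0.374, "y": -0.148, "z": -0.164, "rx": 0, "ry": 0, "rz": -0.99, "claw": 1}, {"x": 0.374, "y": -0.148, "z": -0.164, "rx": 0, "ry": 0, "rz": -0.99, "claw": 1}, {"x": 0.374, "y": -0.148, "z": -0.164, "rx": 0, "ry": 0, "rz": -0.99, "claw": 1}, {"x": 0.374, "y": -0.148, "z": -0.164, "rx": 0, "ry": 0, "rz": -0.99, "claw": 1}, {"x": 0.374, "y": -0.148, "z": -0.164, "rx": 0, "ry": 0, "rz": -0.99, "claw": 1}, {"x": 0.374, "y": -0.148, "z": -0.164, "rx": 0, "ry": 0, "rz": -0.99, "claw": 1}]'

```text
time: 2.55
tool_pos: [0.4041, -0.2969, 0.3526]
tool_rot: [3.136, -0.0, 1.115]
contact_force: [-0.9, 0.1, -0.2]
opening: 0.0917
grip_force: 0.0
```

```bash
python3 m.py .46 .0 .35 -71 0
```

```text
2.55 [ 0.3883 -0.1074  0.003 ] [ 0.0072  0.0024 -1.0026]
[-0.79  0.23  1.34  0.    1.57 -0.33]
```

Call:
step_arm --steps '[{"x": 0.388, "y": -0.107, "z": 0, "rx": 0, "ry": 0, "rz": -0.99, "claw": 1}, {"x": 0.388, "y": -0.107, "z": 0, "rx": 0, "ry": 0, "rz": -0.99, "claw": 1}, {"x": 0.388, "y": -0.107, "z": 0, "rx": 0, "ry": 0, "rz": -0.99, "claw": 1}, {"x": 0.388, "y": -0.107, "z": 0, "rx": 0, "ry": 0, "rz": -0.99, "claw": 1}, {"x": 0.388, "y": -0.107, "z": 0, "rx": 0, "ry": 0, "rz": -0.99, "claw": 1}, {"x": 0.388, "y": -0.107, "z": 0, "rx": 0, "ry": 0, "rz": -0.99, "claw": 1}, {"x": 0.388, "y": -0.107, "z": 0, "rx": 0, "ry": 0, "rz": -0.99, "claw": 1}, {"x": 0.388, "y": -0.107, "z": 0, "rx": 0, "ry": 0, "rz": -0.99, "claw": 1}]'

```text
time: 3.22
tool_pos: [0.4578, 0.0006, 0.3496]
tool_rot: [3.141, -0.002, 1.893]
contact_force: [-0.2, -0.2, 0.3]
opening: 0.0919
grip_force: 0.0
```

```bash
python3 m.py .44 .20 .35 -24 0
python3 - <<'E'
from h import *
st=robot.observe(); im,d=read_camera('wrist'); cv2.imwrite('pics/w1.png',im)
np.savez('w1.npz',im=im,d=d,pos=st['tool_pos'],rot=st['tool_rot']); print(camera_params('wrist')['hand_eye'],st['tool_pos'],st['tool_rot'])
E
```

```text
3.2167 [ 0.2597  0.0615 -0.    ] [ 0.0019 -0.0016 -1.0571]
[-0.17  0.14  1.45  0.    1.55 -0.49]
[[-5.47834490e-05 -9.66801946e-01 -2.55526896e-01  6.86089279e-02]
 [ 9.99999987e-01 -9.12402802e-05  1.30819232e-04 -6.30649263e-04]
 [-1.49790633e-04 -2.55526885e-01  9.66801939e-01 -1.57882601e-01]
 [ 0.00000000e+00  0.00000000e+00  0.00000000e+00  1.00000000e+00]] [0.45780285 0.00061796 0.3496196 ] [ 3.14075480e+00 -1.66460211e-03  1.89250132e+00]
```

View pics/w1.png

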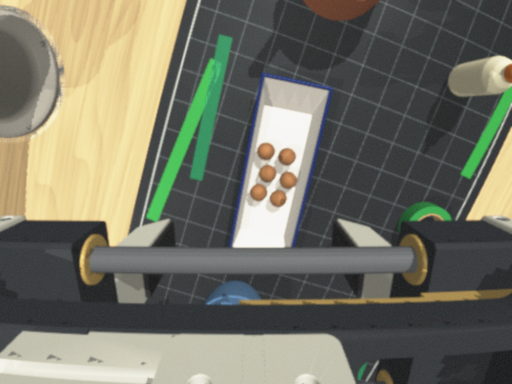

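```bash
cat > c.py <<'E'
from h import *
st=robot.observe(); im,d=read_camera('wrist')
hsv=cv2.cvtColor(im,cv2.COLOR_BGR2HSV)
# tray floor bright and rim
H,W=d.shape; rr,cc=np.mgrid[:245,:W]; dd=d[:245]
P=world('wrist',cc.ravel(),rr.ravel(),dd.ravel(),st); ok=dd.ravel()>0; h=hsv[:245].reshape(-1,3)
blue=ok&(h[:,0]>105)&(h[:,0]<130)&(h[:,1]>120)&(P[:,2]>.035)&(P[:,2]<.06)&(abs(P[:,1])<.25)
B=P[blue]; r=cv2.minAreaRect((B[:,:2]*1000).astype(np.float32)); print('rim',len(B),np.round(r[0],1),np.round(r[1],1),r[2], B[:,2].mean())
np.set_printoptions(suppress=True)
# long edges fit
a=np.radians(r[2]); 
mat=ok&(h[:,2]<70)&(P[:,2]<.03)&(abs(P[:,0]-.5)<.2)&(P[:,1]<.2); print('mat z',np.median(P[mat][:,2]))
fl=ok&(h[:,1]<40)&(h[:,2]>200)&(P[:,2]<.03)&(abs(P[:,1])<.12)&(abs(P[:,0]-.5)<.05); print('floor z',np.median(P[fl][:,2]),fl.sum())
for m in nets.masks_of('wrist','bead0'):
    r_,c_=np.nonzero(m['region']); p=rayz('wrist',(c_.min()+c_.max())/2,(r_.min()+r_.max())/2,.023,st); Q=maskpts('wrist',m['region'],d,st); print('bead',p.round(4),round(m['conf'],2),len(r_),'ztop',np.percentile(Q[:,2],95).round(4))
for side in(-1,1):
    n=np.array([np.cos(np.radians(7.3)),np.sin(np.radians(7.3))]); 
    t=(B[:,:2]-[.501,-.017])@n; e=B[(t*side>.03)]
    if len(e)>20:
        k=np.polyfit(e[:,1],e[:,0],1); print('edge',side,k, len(e), e[:,1].min(),e[:,1].max())
E
python3 c.py
```

```text
rim 801 [500.2  -3.5] [109.5 280.9] 7.37204647064209 0.05030094788039125
mat z 0.002886621073616036
floor z 0.008111969208210501 4147
bead [ 0.4849 -0.0533  0.023 ] 0.8 231 ztop 0.0376
bead [0.5103 0.0193 0.023 ] 0.8 240 ztop 0.0376
bead [ 0.5261 -0.0166  0.023 ] 0.74 243 ztop 0.0379
bead [0.4743 0.0169 0.023 ] 0.68 226 ztop 0.038
bead [ 0.5209 -0.0526  0.023 ] 0.57 217 ztop 0.0378
bead [ 0.4882 -0.0183  0.023 ] 0.53 274 ztop 0.0376
edge -1 [-0.11040141  0.44699908] 348 -0.14984045773485744 0.13125600559610082
edge 1 [-0.14907856  0.55200657] 356 -0.1144295087783617 0.1410221080007565
```

Call:
step_arm --steps '[{"x": 0.26, "y": 0.062, "z": 0, "rx": 0, "ry": 0, "rz": -1, "claw": 1}, {"x": 0.26, "y": 0.062, "z": 0, "rx": 0, "ry": 0, "rz": -1, "claw": 1}, {"x": 0.26, "y": 0.062, "z": 0, "rx": 0, "ry": 0, "rz": -1, "claw": 1}, {"x": 0.26, "y": 0.062, "z": 0, "rx": 0, "ry": 0, "rz": -1, "claw": 1}, {"x": 0.26, "y": 0.062, "z": 0, "rx": 0, "ry": 0, "rz": -1, "claw": 1}, {"x": 0.26, "y": 0.062, "z": 0, "rx": 0, "ry": 0, "rz": -1, "claw": 1}, {"x": 0.26, "y": 0.062, "z": 0, "rx": 0, "ry": 0, "rz": -1, "claw": 1}, {"x": 0.26, "y": 0.062, "z": 0, "rx": 0, "ry": 0, "rz": -1, "claw": 1}]'

```text
time: 4.03
tool_pos: [0.4419, 0.1947, 0.3493]
tool_rot: [-3.141, 0.0, 2.672]
contact_force: [-0.7, 0.2, 0.4]
opening: 0.0916
grip_force: 0.0
```

```bash
cat > d.py <<'E'
from h import *
st=robot.observe(); im,d=read_camera('wrist'); cv2.imwrite('pics/w2.png',im); print(st['tool_pos'],st['tool_rot'])
for q in('scoop','crock'):
    for m in nets.masks_of('wrist',q):
        P=maskpts('wrist',m['region'],d,st)
        if len(P)<200: continue
        print(q,round(m['conf'],2),P.mean(0).round(3),len(P))
        if q=='crock':
            R=P[abs(P[:,2]-.093)<.004][:,:2]; s=np.linalg.lstsq(np.c_[2*R,np.ones(len(R))],(R**2).sum(1),rcond=None)[0]; print(s[:2].round(4),np.sqrt(s[2]+s[:2]@s[:2]).round(4))
        else:
            if not .4<P[:,0].mean()<.56: continue
            for z in np.arange(.1,.19,.01):
                h=P[abs(P[:,2]-z)<.005]
                if len(h): print(' z%.2f'%z,h.mean(0).round(4),len(h))
            Q=P[P[:,2]<.05]; r=cv2.minAreaRect((Q[:,:2]*1000).astype(np.float32)); print(' pan',np.round(r[0],1),np.round(r[1],1),r[2])
            E=P[P[:,2]>.165]; r=cv2.minAreaRect((E[:,:2]*1000).astype(np.float32)); print(' end',np.round(r[0],1),np.round(r[1],1),r[2])
E
python3 d.py
```

```text
[0.44191526 0.1946538  0.34934179] [-3.14051625e+00  1.13074545e-04  2.67194492e+00]
scoop 0.93 [0.491 0.317 0.04 ] 2348
 z0.10 [0.4502 0.2916 0.1009] 11
 z0.11 [0.4483 0.2904 0.1114] 10
 z0.12 [0.4459 0.2888 0.1212] 9
 z0.13 [0.4434 0.289  0.1305] 12
 z0.14 [0.442  0.2877 0.1404] 13
 z0.15 [0.4375 0.285  0.1501] 13
 z0.16 [0.4369 0.286  0.1596] 15
 z0.17 [0.4262 0.2839 0.1723] 36
 z0.18 [0.4279 0.2879 0.1782] 225
 pan [497.9 321.1] [90.9 76. ] 24.423721313476562
 end [428.7 288.6] [23.9 15. ] 27.354700088500977
scoop 0.63 [0.387 0.609 0.013] 1526
crock 0.94 [0.504 0.329 0.046] 5807
[0.493  0.3173] 0.0698
crock 0.36 [0.492 0.317 0.039] 2345
[0.4492 0.2987] 0.0095
```

View pics/w2.png

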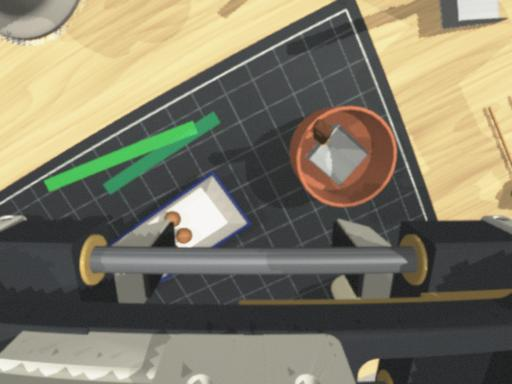

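```bash
python3 m.py .438 .293 .23 25 0;python3 m.py .438 .293 .121 25 0
```

```text
4.1833 [0.0645 0.1145 0.1594] [-6.0000e-04 -1.0000e-04 -1.1583e+00]
[ 0.26  0.19  1.39 -0.    1.56 -0.84]
4.1833 [0.0645 0.1146 0.3047] [-6.0000e-04 -1.0000e-04 -1.1583e+00]
[ 0.26  0.19  1.39 -0.    1.56 -0.84]
```

Call:
step_arm --steps '[{"x": 0.064, "y": 0.115, "z": 0.1, "rx": 0, "ry": 0, "rz": -1, "claw": 0.6}, {"x": 0.064, "y": 0.115, "z": 0.1, "rx": 0, "ry": 0, "rz": -1, "claw": 0.6}, {"x": 0.064, "y": 0.115, "z": 0.1, "rx": 0, "ry": 0, "rz": -1, "claw": 0.6}, {"x": 0.064, "y": 0.115, "z": 0.1, "rx": 0, "ry": 0, "rz": -1, "claw": 0.6}, {"x": 0.064, "y": 0.115, "z": 0.1, "rx": 0, "ry": 0, "rz": -1, "claw": 0.6}, {"x": 0.064, "y": 0.115, "z": 0.1, "rx": 0, "ry": 0, "rz": -1, "claw": 0.6}, {"x": 0.064, "y": 0.115, "z": 0.1, "rx": 0, "ry": 0, "rz": -1, "claw": 0.6}, {"x": 0.064, "y": 0.115, "z": 0.1, "rx": 0, "ry": 0, "rz": -1, "claw": 0.6}]'

```text
time: 4.85
tool_pos: [0.4381, 0.2937, 0.2746]
tool_rot: [-3.141, -0.0, -2.827]
contact_force: [-0.1, 0.4, 0.3]
opening: 0.0734
grip_force: 0.0
```

```bash
python3 d.py; python3 m.py .438 .293 .23 25 0;python3 m.py .438 .293 .121 25 0
```

```text
[0.43812281 0.29373675 0.27457292] [-3.14127584e+00 -1.91430612e-04 -2.82693659e+00]
scoop 0.92 [0.492 0.318 0.038] 2763
 z0.10 [0.4478 0.3054 0.1044] 1
 z0.11 [0.4547 0.3015 0.107 ] 1
 z0.12 [0.4463 0.3045 0.116 ] 1
 z0.13 [0.4462 0.3019 0.1323] 1
 z0.15 [0.4399 0.3005 0.1528] 1
 z0.16 [0.4418 0.2959 0.1587] 1
 z0.17 [0.4217 0.2862 0.1737] 29
 z0.18 [0.4277 0.2886 0.1783] 329
 pan [502.7 321.3] [80.1 78.3] 23.057336807250977
 end [427.9 288.5] [21.1 14.5] 20.5960750579834
scoop 0.87 [0.214 0.352 0.061] 770
scoop 0.77 [0.36  0.595 0.043] 4235
crock 0.93 [0.49  0.318 0.039] 5726
[0.4926 0.3175] 0.0691
crock 0.53 [ 0.518 -0.049  0.028] 439
[0. 0.] 0.0
5.0 [ 0.0004 -0.0013  0.0596] [-2.000e-04  1.000e-04 -1.573e-01]
[ 0.45  0.31  1.43 -0.    1.4  -1.44]
5.0 [ 0.0004 -0.0013  0.2049] [-2.000e-04  1.000e-04 -1.573e-01]
[ 0.45  0.31  1.43 -0.    1.4  -1.44]
```

Call:
step_arm --steps '[{"x": 0.001, "y": -0.001, "z": 0.05, "rx": 0, "ry": 0, "rz": -0.124, "claw": 0.6}, {"x": 0.001, "y": -0.001, "z": 0.1, "rx": 0, "ry": 0, "rz": -0.124, "claw": 0.6}, {"x": 0.001, "y": -0.001, "z": 0.15, "rx": 0, "ry": 0, "rz": -0.124, "claw": 0.6}, {"x": 0.001, "y": -0.001, "z": 0.18, "rx": 0, "ry": 0, "rz": -0.124, "claw": 0.6}, {"x": 0.001, "y": -0.001, "z": 0.195, "rx": 0, "ry": 0, "rz": -0.124, "claw": 0.6}, {"x": 0.001, "y": -0.001, "z": 0.205, "rx": 0, "ry": 0, "rz": -0.124, "claw": 0.6}, {"x": 0.001, "y": -0.001, "z": 0.205, "rx": 0, "ry": 0, "rz": -0.124, "claw": 0.6}, {"x": 0.001, "y": -0.001, "z": 0.205, "rx": 0, "ry": 0, "rz": -0.124, "claw": 0.6}]'

```text
time: 5.67
tool_pos: [0.4376, 0.2937, 0.1214]
tool_rot: [-3.142, 0.001, -2.729]
contact_force: [0.0, -0.5, -0.2]
opening: 0.0736
grip_force: 0.0
```

Call:
step_arm --squeeze 55 --steps '[{"x": 0, "y": 0, "z": 0, "rx": 0, "ry": 0, "rz": 0, "claw": -0.3}, {"x": 0, "y": 0, "z": 0, "rx": 0, "ry": 0, "rz": 0, "claw": -0.5}, {"x": 0, "y": 0, "z": 0, "rx": 0, "ry": 0, "rz": 0, "claw": -0.7}, {"x": 0, "y": 0, "z": 0, "rx": 0, "ry": 0, "rz": 0, "claw": -1}, {"x": 0, "y": 0, "z": 0, "rx": 0, "ry": 0, "rz": 0, "claw": -1}, {"x": 0, "y": 0, "z": 0, "rx": 0, "ry": 0, "rz": 0, "claw": -1}, {"x": 0, "y": 0, "z": 0, "rx": 0, "ry": 0, "rz": 0, "claw": -1}, {"x": 0, "y": 0, "z": 0, "rx": 0, "ry": 0, "rz": 0, "claw": -1}]'

```text
time: 6.33
tool_pos: [0.4371, 0.2937, 0.1209]
tool_rot: [-3.142, -0.0, -2.728]
contact_force: [-0.3, -0.7, -0.0]
opening: 0.0247
grip_force: 0.0
```

Call:
step_arm --steps '[{"x": 0, "y": 0, "z": 0, "rx": 0, "ry": 0, "rz": 0, "claw": -1}, {"x": 0, "y": 0, "z": 0, "rx": 0, "ry": 0, "rz": 0, "claw": -1}, {"x": 0, "y": 0, "z": 0, "rx": 0, "ry": 0, "rz": 0, "claw": -1}, {"x": 0, "y": 0, "z": 0, "rx": 0, "ry": 0, "rz": 0, "claw": -1}, {"x": 0, "y": 0, "z": 0, "rx": 0, "ry": 0, "rz": 0, "claw": -1}, {"x": 0, "y": 0, "z": 0, "rx": 0, "ry": 0, "rz": 0, "claw": -1}]'

```text
time: 6.83
tool_pos: [0.4371, 0.2937, 0.1209]
tool_rot: [-3.141, -0.0, -2.728]
contact_force: [-0.5, 0.6, -1.4]
opening: 0.0135
grip_force: 55.0
```

Call:
step_arm --steps '[{"x": 0, "y": 0, "z": -0.02, "rx": 0, "ry": 0, "rz": 0, "claw": -1}, {"x": 0, "y": 0, "z": -0.04, "rx": 0, "ry": 0, "rz": 0, "claw": -1}, {"x": 0, "y": 0, "z": -0.07, "rx": 0, "ry": 0, "rz": 0, "claw": -1}, {"x": 0, "y": 0, "z": -0.1, "rx": 0, "ry": 0, "rz": 0, "claw": -1}, {"x": 0, "y": 0, "z": -0.13, "rx": 0, "ry": 0, "rz": 0, "claw": -1}, {"x": 0, "y": 0, "z": -0.16, "rx": 0, "ry": 0, "rz": 0, "claw": -1}, {"x": 0, "y": 0, "z": -0.18, "rx": 0, "ry": 0, "rz": 0, "claw": -1}, {"x": 0, "y": 0, "z": -0.2, "rx": 0, "ry": 0, "rz": 0, "claw": -1}, {"x": 0, "y": 0, "z": -0.2, "rx": 0, "ry": 0, "rz": 0, "claw": -1}]'

```text
time: 7.58
tool_pos: [0.4381, 0.2942, 0.2738]
tool_rot: [3.142, 0.005, -2.728]
contact_force: [0.7, -0.8, -1.4]
opening: 0.0138
grip_force: 55.0
```

Run:
```python
from h import *
st=robot.observe(); print(st['tool_pos'],st['contact_force'],st['torque'])
for cam in('top','side'):
    im,d=read_camera(cam)
    if cam=='side': cv2.imwrite('pics/s2.png',cv2.resize(im[100:340,150:400],None,fx=2.4,fy=2.4))
    for m in nets.masks_of(cam,'scoop'):
        P=maskpts(cam,m['region'],d)
        P=P[(P[:,2]>.12)&(P[:,2]<.26)]
        if len(P)<100: continue
        Q=P[P[:,2]<.19]; print(cam,len(P),len(Q),np.percentile(P,[1,50,99],axis=0).round(3).tolist())
        r=cv2.minAreaRect((Q[:,:2]*1000).astype(np.float32)); print(np.round(r[0]),np.round(r[1]),r[2])
        A=np.c_[Q[:,:2]-Q[:,:2].mean(0),np.ones(len(Q))]; print('plane',np.linalg.lstsq(A,Q[:,2],rcond=None)[0].round(3))
```

```text
[0.43809838 0.29424431 0.27375169] [ 0.71553482 -0.83811489 -1.4266843 ] [ 0.10520372 -0.08614134 -0.02115497]
top 116 26 [[0.321, 0.508, 0.13], [0.334, 0.523, 0.216], [0.349, 0.548, 0.224]]
[337. 536.] [44. 16.] 72.9242935180664
plane [ 1.003 -1.8    0.157]
side 599 559 [[0.451, 0.279, 0.156], [0.5, 0.317, 0.163], [0.546, 0.369, 0.214]]
[498. 321.] [90. 77.] 22.77422523498535
plane [-0.113  0.02   0.166]
side 230 126 [[0.322, 0.514, 0.121], [0.332, 0.544, 0.185], [0.347, 0.565, 0.223]]
[334. 544.] [46. 17.] 68.36925506591797
plane [ 0.799 -2.113  0.156]
```

View pics/s2.png

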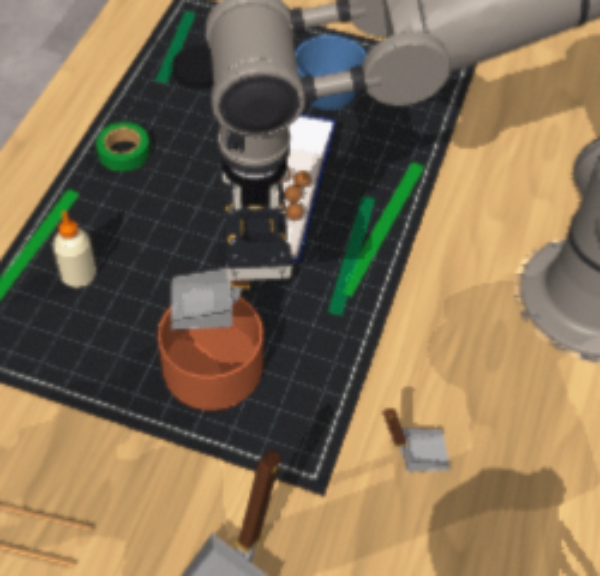

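```bash
cat > n.py <<'E'
import sys; from m import *
# nose pose -> TCP command.  args: list of "a,h,tilt[,perp]" ; a along tray from centre, h above floor (m), tilt nose up deg
C=np.array([.5015,-.0155]); YAW=-82.6; FL=.008; OFF=np.array([-.1135,0,.110])
def tcp(nose,yaw,tilt):
    R=toolR(yaw,tilt); Rs=np.c_[-R[:,0],R[:,1],-R[:,2]]; return nose+Rs@OFF, R
def tray(a,h,perp=0):
    y=np.radians(YAW); return np.r_[C+a*np.array([np.cos(y),np.sin(y)])+perp*np.array([-np.sin(y),np.cos(y)]),FL+h]
if __name__=='__main__':
    s=robot.observe(); print(s['time'],np.round(s['qpos'],2),np.round(s['contact_force'],1))
    for w in sys.argv[1:]:
        v=list(map(float,w.split(','))); p,R=tcp(tray(v[0],v[1],v[3] if len(v)>3 else 0),YAW,v[2]); d,r=rel(p,R,s); print(w,p.round(4),d.round(4),r.round(3))
    # actual nose pose
    R=Rn.from_euler('xyz',s['tool_rot']).as_matrix(); Rs=np.c_[-R[:,0],R[:,1],-R[:,2]]; n=np.array(s['tool_pos'])-Rs@OFF
    y=np.radians(YAW); u=np.array([np.cos(y),np.sin(y)]); dd=n[:2]-C
    print('nose a,perp,h',(dd@u).round(4),(dd@[-u[1],u[0]]).round(4),(n[2]-FL).round(4),'tilt',np.degrees(np.arcsin(Rs[2,0])).round(2),'yaw',np.degrees(np.arctan2(Rs[1,0],Rs[0,0])).round(2),'roll',np.degrees(Rs[2,1]).round(2))
E
python3 n.py -.085,.13,0; python3 m.py .48 .24 .29 -20 0
```

```text
7.7833 [ 0.45  0.32  1.44 -0.    1.39 -1.54] [ 0.7 -0.1 -1.9]
-.085,.13,0 [0.4759 0.1813 0.248 ] [ 0.0118 -0.158   0.0287] [-3.000e-03 -2.000e-03  2.362e+00]
nose a,perp,h -0.3465 0.084 0.1512 tilt -0.15 yaw 23.69 roll -0.01
7.7833 [-0.0244 -0.0886 -0.0274] [-0.0014 -0.0031  0.9709]
[ 0.45  0.32  1.44 -0.    1.39 -1.54]
```

Call:
step_arm --steps '[{"x": -0.024, "y": -0.089, "z": -0.027, "rx": 0, "ry": 0, "rz": 0.97, "claw": -1}, {"x": -0.024, "y": -0.089, "z": -0.027, "rx": 0, "ry": 0, "rz": 0.97, "claw": -1}, {"x": -0.024, "y": -0.089, "z": -0.027, "rx": 0, "ry": 0, "rz": 0.97, "claw": -1}, {"x": -0.024, "y": -0.089, "z": -0.027, "rx": 0, "ry": 0, "rz": 0.97, "claw": -1}, {"x": -0.024, "y": -0.089, "z": -0.027, "rx": 0, "ry": 0, "rz": 0.97, "claw": -1}, {"x": -0.024, "y": -0.089, "z": -0.027, "rx": 0, "ry": 0, "rz": 0.97, "claw": -1}, {"x": -0.024, "y": -0.089, "z": -0.027, "rx": 0, "ry": 0, "rz": 0.97, "claw": -1}, {"x": -0.024, "y": -0.089, "z": -0.027, "rx": 0, "ry": 0, "rz": 0.97, "claw": -1}]'

```text
time: 8.45
tool_pos: [0.4801, 0.2397, 0.2901]
tool_rot: [-3.14, -0.002, 2.796]
contact_force: [0.0, 1.3, -2.4]
opening: 0.0137
grip_force: 55.0
```

```bash
python3 n.py -.085,.16,0; python3 m.py .48 .20 .29 -55 0
```

```text
8.45 [ 0.32  0.32  1.37 -0.    1.44 -0.9 ] [ 0.   1.3 -2.4]
-.085,.16,0 [0.4759 0.1813 0.278 ] [-0.0212 -0.0751  0.0162] [-2.000e-03 -1.000e-03  1.396e+00]
nose a,perp,h -0.2039 0.1124 0.1719 tilt -0.09 yaw -19.8 roll -0.07
8.45 [-0.0178 -0.0499  0.0001] [-0.0022 -0.0014  0.7822]
[ 0.32  0.32  1.37 -0.    1.44 -0.9 ]
```

Call:
step_arm --steps '[{"x": -0.021, "y": -0.075, "z": 0.016, "rx": 0, "ry": 0, "rz": 1, "claw": -1}, {"x": -0.021, "y": -0.075, "z": 0.016, "rx": 0, "ry": 0, "rz": 1, "claw": -1}, {"x": -0.021, "y": -0.075, "z": 0.016, "rx": 0, "ry": 0, "rz": 1, "claw": -1}, {"x": -0.021, "y": -0.075, "z": 0.016, "rx": 0, "ry": 0, "rz": 1, "claw": -1}, {"x": -0.021, "y": -0.075, "z": 0.016, "rx": 0, "ry": 0, "rz": 1, "claw": -1}, {"x": -0.021, "y": -0.075, "z": 0.016, "rx": 0, "ry": 0, "rz": 1, "claw": -1}, {"x": -0.021, "y": -0.075, "z": 0.016, "rx": 0, "ry": 0, "rz": 1, "claw": -1}, {"x": -0.021, "y": -0.075, "z": 0.016, "rx": 0, "ry": 0, "rz": 1, "claw": -1}]'

```text
time: 9.12
tool_pos: [0.4758, 0.1816, 0.2787]
tool_rot: [-3.141, -0.0, 2.01]
contact_force: [0.4, -0.8, -1.8]
opening: 0.0138
grip_force: 55.0
```

```bash
python3 n.py -.08,.10,0 -.08,.06,-35 -.08,.10,-20
```

```text
9.1167 [ 0.21  0.28  1.47 -0.    1.39 -0.23] [ 0.4 -0.8 -1.8]
-.08,.10,0 [0.4766 0.1764 0.218 ] [-0.0067 -0.002   0.0809] [-0.001  0.     0.395]
-.08,.06,-35 [0.4873 0.0935 0.2232] [-0.1129 -0.036   0.074 ] [-0.122  0.772  0.382]
-.08,.10,-20 [0.4823 0.1323 0.2502] [-0.0632 -0.0201  0.038 ] [-0.07   0.441  0.391]
nose a,perp,h -0.0907 0.0345 0.1607 tilt -0.01 yaw -64.82 roll -0.04
```

Go to the tilted pre-entry pose 60 mm above the floor.

Call:
step_arm --steps '[{"x": -0.03, "y": -0.01, "z": 0.02, "rx": -0.03, "ry": 0.14, "rz": 0.12, "claw": -1}, {"x": -0.063, "y": -0.02, "z": 0.04, "rx": -0.05, "ry": 0.28, "rz": 0.24, "claw": -1}, {"x": -0.08, "y": -0.026, "z": 0.05, "rx": -0.08, "ry": 0.42, "rz": 0.38, "claw": -1}, {"x": -0.1, "y": -0.032, "z": 0.06, "rx": -0.1, "ry": 0.6, "rz": 0.382, "claw": -1}, {"x": -0.113, "y": -0.036, "z": 0.074, "rx": -0.122, "ry": 0.772, "rz": 0.382, "claw": -1}, {"x": -0.113, "y": -0.036, "z": 0.074, "rx": -0.122, "ry": 0.772, "rz": 0.382, "claw": -1}, {"x": -0.113, "y": -0.036, "z": 0.074, "rx": -0.122, "ry": 0.772, "rz": 0.382, "claw": -1}, {"x": -0.113, "y": -0.036, "z": 0.074, "rx": -0.122, "ry": 0.772, "rz": 0.382, "claw": -1}]'

```text
time: 9.78
tool_pos: [0.4876, 0.0923, 0.2228]
tool_rot: [3.141, -0.61, 1.698]
contact_force: [-0.4, -0.4, -1.6]
opening: 0.0138
grip_force: 55.0
```

```bash
python3 n.py -.075,.02,-35 -.075,.003,-35 -.06,.003,-25 -.04,.003,-14  -.02,.003,-5
python3 - <<'E'
from h import *
a,_=read_camera('side'); b,_=read_camera('top'); st=robot.observe(); c,_=read_camera('wrist')
a=cv2.resize(a[100:280,180:340],(400,450)); b=cv2.resize(b[140:240,230:390],(400,250)); c=cv2.resize(c,(390,292))
o=np.zeros((560,800,3),np.uint8); o[:450,:400]=a; o[:250,400:]=b; o[255:547,405:795]=c; cv2.imwrite('pics/p5.png',o)
E
```

```text
9.7833 [-0.32  0.39  1.64  0.55  1.43 -0.61] [-0.4 -0.4 -1.6]
-.075,.02,-35 [0.488  0.0885 0.1832] [-0.0344 -0.0001  0.0404] [ 0.002  0.002 -0.002]
-.075,.003,-35 [0.488  0.0885 0.1662] [-0.0474 -0.0001  0.059 ] [ 0.002  0.002 -0.002]
-.06,.003,-25 [0.4865 0.0999 0.1587] [-0.0406 -0.0002  0.076 ] [ 0.002 -0.221 -0.002]
-.04,.003,-14 [0.4856 0.107  0.1452] [-0.0431 -0.0002  0.0962] [ 0.002 -0.465 -0.002]
-.02,.003,-5 [0.4856 0.107  0.1305] [-0.0543 -0.0002  0.1122] [ 0.002 -0.665 -0.002]
nose a,perp,h -0.0786 0.0001 0.0597 tilt -34.93 yaw -82.69 roll 0.04
```

View pics/p5.png

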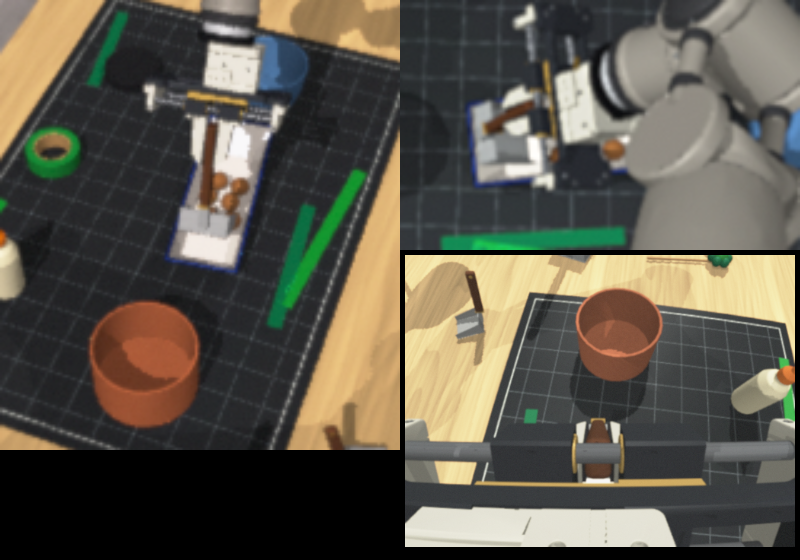

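```bash
cat > e.py <<'E'
from n import *
y=np.radians(YAW); u=np.array([np.cos(y),np.sin(y)]); v=np.array([-u[1],u[0]])
for cam in('side','top'):
    im,d=read_camera(cam)
    for m in nets.masks_of(cam,'scoop'):
        P=maskpts(cam,m['region'],d)
        if len(P)<60 or not -.2<P[:,1].mean()<.2: continue
        a=(P[:,:2]-C)@u; p=(P[:,:2]-C)@v
        for lo,hi in((.02,.07),(.07,.09),(.09,.115),(.115,.2)):
            k=(P[:,2]>lo)&(P[:,2]<hi)
            if k.sum()>10: print(cam,lo,hi,k.sum(),'perp',np.percentile(p[k],[1,50,99]).round(4),'a',np.percentile(a[k],[1,99]).round(4))
    for m in nets.masks_of(cam,'tray'):
        P=maskpts(cam,m['region'],d); P=P[(P[:,2]>.042)&(P[:,2]<.055)]
        if len(P)<60 or not -.2<P[:,1].mean()<.2: continue
        a=(P[:,:2]-C)@u; p=(P[:,:2]-C)@v; print(cam,'tray rim',len(P),np.percentile(p,[1,99]).round(4),np.percentile(a,[1,99]).round(4))
E
python3 e.py
```

```text
side 0.09 0.115 14 perp [-0.0364 -0.0042  0.0264] a [-0.1464 -0.1106]
side 0.115 0.2 225 perp [-0.0361 -0.003   0.0329] a [-0.1483 -0.1193]
top 0.07 0.09 81 perp [-0.0371 -0.0133  0.006 ] a [-0.1088 -0.0792]
top 0.09 0.115 92 perp [-0.0375 -0.0134  0.0329] a [-0.1429 -0.0851]
top 0.115 0.2 209 perp [-0.0376 -0.0078  0.0334] a [-0.1451 -0.1058]
top tray rim 125 [-0.0557  0.0495] [-0.1505  0.0404]
```

Call:
step_arm --steps '[{"x": -0.017, "y": 0, "z": 0.02, "rx": 0, "ry": 0, "rz": 0, "claw": -1}, {"x": -0.034, "y": 0, "z": 0.04, "rx": 0, "ry": 0, "rz": 0, "claw": -1}, {"x": -0.04, "y": 0, "z": 0.049, "rx": 0, "ry": 0, "rz": 0, "claw": -1}, {"x": -0.044, "y": 0, "z": 0.054, "rx": 0, "ry": 0, "rz": 0, "claw": -1}, {"x": -0.0474, "y": 0, "z": 0.059, "rx": 0, "ry": 0, "rz": 0, "claw": -1}, {"x": -0.0474, "y": 0, "z": 0.059, "rx": 0, "ry": 0, "rz": 0, "claw": -1}]'

```text
time: 10.73
tool_pos: [0.4879, 0.0898, 0.1669]
tool_rot: [3.141, -0.612, 1.698]
contact_force: [0.3, 0.0, -1.8]
opening: 0.0138
grip_force: 55.0
```

```bash
python3 n.py -.075,.001,-35 -.068,.001,-30 -.06,.001,-25  -.05,.001,-19  -.04,.001,-14 -.03,.001,-9  -.02,.001,-5
```

```text
10.7333 [-0.32  0.46  1.7   0.56  1.32 -0.69] [ 0.3  0.  -1.8]
-.075,.001,-35 [0.488  0.0885 0.1642] [-0.0035 -0.0002  0.0019] [ 0.002 -0.001 -0.002]
-.068,.001,-30 [0.4872 0.0949 0.161 ] [ 0.0011 -0.0002  0.0103] [ 0.002 -0.112 -0.002]
-.06,.001,-25 [0.4865 0.0999 0.1567] [ 0.0033 -0.0002  0.019 ] [ 0.002 -0.223 -0.002]
-.05,.001,-19 [0.4859 0.105  0.15  ] [ 0.0038 -0.0002  0.0302] [ 0.002 -0.356 -0.002]
-.04,.001,-14 [0.4856 0.107  0.1432] [ 0.0008 -0.0002  0.0391] [ 0.002 -0.468 -0.002]
-.03,.001,-9 [0.4854 0.1084 0.1354] [-0.0037 -0.0003  0.0487] [ 0.002 -0.579 -0.002]
-.02,.001,-5 [0.4856 0.107  0.1285] [-0.0105 -0.0003  0.0552] [ 0.002 -0.668 -0.002]
nose a,perp,h -0.0764 0.0002 0.0037 tilt -35.04 yaw -82.69 roll 0.05
```

Call:
step_arm --steps '[{"x": -0.0035, "y": 0, "z": 0.002, "rx": 0, "ry": 0, "rz": 0, "claw": -1}, {"x": 0.0011, "y": 0, "z": 0.0103, "rx": 0, "ry": -0.112, "rz": 0, "claw": -1}, {"x": 0.0033, "y": 0, "z": 0.019, "rx": 0, "ry": -0.223, "rz": 0, "claw": -1}, {"x": 0.0038, "y": 0, "z": 0.0302, "rx": 0, "ry": -0.356, "rz": 0, "claw": -1}, {"x": 0.0008, "y": 0, "z": 0.0391, "rx": 0, "ry": -0.468, "rz": 0, "claw": -1}, {"x": -0.0037, "y": 0, "z": 0.0487, "rx": 0, "ry": -0.579, "rz": 0, "claw": -1}, {"x": -0.0105, "y": 0, "z": 0.0552, "rx": 0, "ry": -0.668, "rz": 0, "claw": -1}, {"x": -0.0105, "y": 0, "z": 0.0552, "rx": 0, "ry": -0.668, "rz": 0, "claw": -1}, {"x": -0.0105, "y": 0, "z": 0.0552, "rx": 0, "ry": -0.668, "rz": 0, "claw": -1}]'

```text
time: 11.48
tool_pos: [0.4856, 0.1079, 0.1291]
tool_rot: [3.14, -0.089, 1.7]
contact_force: [-0.4, -0.2, -1.5]
opening: 0.0141
grip_force: 55.0
```

```bash
python3 n.py -.02,-.001,-3 0,-.001,-3 .04,-.001,-3 .07,-.001,-3; python3 e.py
```

```text
11.4833 [ 0.01  0.4   1.75  0.1   1.01 -0.18] [-0.4 -0.2 -1.5]
-.02,-.001,-3 [0.4851 0.111  0.1228] [ 0.0034 -0.0001  0.0087] [ 0.002 -0.046  0.   ]
0,-.001,-3 [0.4876 0.0912 0.1228] [-0.0232 -0.0001  0.0064] [ 0.002 -0.046  0.   ]
.04,-.001,-3 [0.4928 0.0515 0.1228] [-0.0763 -0.0001  0.0016] [ 0.002 -0.046  0.   ]
.07,-.001,-3 [0.4967 0.0218 0.1228] [-1.161e-01 -1.000e-04 -1.900e-03] [ 0.002 -0.046  0.   ]
nose a,perp,h -0.0212 0.0002 0.0014 tilt -5.09 yaw -82.6 roll 0.07
side 0.02 0.07 126 perp [-0.0367 -0.007   0.0353] a [-0.1239 -0.0497]
side 0.07 0.09 13 perp [-0.0078 -0.002   0.0065] a [-0.1273 -0.1131]
side 0.09 0.115 15 perp [-0.0078 -0.0026  0.005 ] a [-0.131  -0.1165]
side 0.115 0.2 63 perp [-0.0091 -0.0006  0.012 ] a [-0.1472 -0.1268]
side 0.02 0.07 216 perp [0.2478 0.2867 0.3296] a [-0.005   0.0815]
side tray rim 123 [-0.0542  0.0536] [-0.1567  0.1488]
top tray rim 217 [-0.0559  0.0534] [0.0561 0.1568]
```

Call:
step_arm --steps '[{"x": 0.0, "y": 0, "z": 0.005, "rx": 0, "ry": -0.023, "rz": 0, "claw": -1}, {"x": 0.0034, "y": 0, "z": 0.008, "rx": 0, "ry": -0.046, "rz": 0, "claw": -1}, {"x": 0.0034, "y": 0, "z": 0.0085, "rx": 0, "ry": -0.046, "rz": 0, "claw": -1}, {"x": 0.0034, "y": 0, "z": 0.0085, "rx": 0, "ry": -0.046, "rz": 0, "claw": -1}]'

```text
time: 12.12
tool_pos: [0.4857, 0.1095, 0.1228]
tool_rot: [3.14, -0.049, 1.699]
contact_force: [0.1, -2.7, 3.1]
opening: 0.014
grip_force: 55.0
```

```bash
python3 n.py 0,-.001,-3 .05,-.001,-3 .09,-.001,-3
```

```text
12.1167 [ 0.04  0.4   1.75  0.06  0.99 -0.12] [ 0.1 -2.7  3.1]
0,-.001,-3 [0.4876 0.0912 0.1228] [-0.0245 -0.0006 -0.0012] [ 0.002  0.004 -0.002]
.05,-.001,-3 [0.4941 0.0416 0.1228] [-0.0911 -0.0005 -0.0045] [ 0.002  0.004 -0.002]
.09,-.001,-3 [0.4992 0.0019 0.1228] [-0.1444 -0.0004 -0.0072] [ 0.002  0.004 -0.002]
nose a,perp,h -0.0181 0.0005 -0.0007 tilt -2.83 yaw -82.67 roll 0.1
```

Call:
step_arm --steps '[{"x": -0.008, "y": 0, "z": -0.0004, "rx": 0, "ry": 0, "rz": 0, "claw": -1}, {"x": -0.018, "y": 0, "z": -0.0009, "rx": 0, "ry": 0, "rz": 0, "claw": -1}, {"x": -0.03, "y": 0, "z": -0.0015, "rx": 0, "ry": 0, "rz": 0, "claw": -1}, {"x": -0.042, "y": 0, "z": -0.0021, "rx": 0, "ry": 0, "rz": 0, "claw": -1}, {"x": -0.054, "y": 0, "z": -0.0027, "rx": 0, "ry": 0, "rz": 0, "claw": -1}, {"x": -0.066, "y": 0, "z": -0.0033, "rx": 0, "ry": 0, "rz": 0, "claw": -1}, {"x": -0.078, "y": 0, "z": -0.0039, "rx": 0, "ry": 0, "rz": 0, "claw": -1}, {"x": -0.09, "y": 0, "z": -0.0045, "rx": 0, "ry": 0, "rz": 0, "claw": -1}]'

```text
time: 12.78
tool_pos: [0.4947, 0.0434, 0.1234]
tool_rot: [3.138, -0.053, 1.697]
contact_force: [0.1, 4.1, 6.9]
opening: 0.0138
grip_force: 55.0
```

```bash
python3 n.py .06,-.001,-3 .105,-.001,-3
python3 - <<'E'
from h import *
st=robot.observe()
a,_=read_camera('side'); b,_=read_camera('top'); c,_=read_camera('wrist')
print([ (m['box'],round(m['conf'],2)) for m in nets.masks_of('side','bead0')])
a=cv2.resize(a[120:240,220:320],(400,480)); b=cv2.resize(b[140:240,230:390],(400,250)); c=cv2.resize(c,(390,292))
o=np.zeros((560,800,3),np.uint8); o[:480,:400]=a; o[:250,400:]=b; o[255:547,405:795]=c; cv2.imwrite('pics/p6.png',o)
E
```

```text
12.7833 [-0.1   0.4   1.75  0.06  1.   -0.26] [0.1 4.1 6.9]
.06,-.001,-3 [0.4954 0.0317 0.1228] [-0.0156 -0.001   0.    ] [ 0.005 -0.    -0.003]
.105,-.001,-3 [ 0.5012 -0.0129  0.1228] [-0.0755 -0.0009 -0.0031] [ 0.005 -0.    -0.003]
nose a,perp,h 0.0483 0.0009 -0.0004 tilt -3.01 yaw -82.75 roll 0.2
[([269.2, 166.7, 282.3, 175.9], 0.53)]
```

View pics/p6.png

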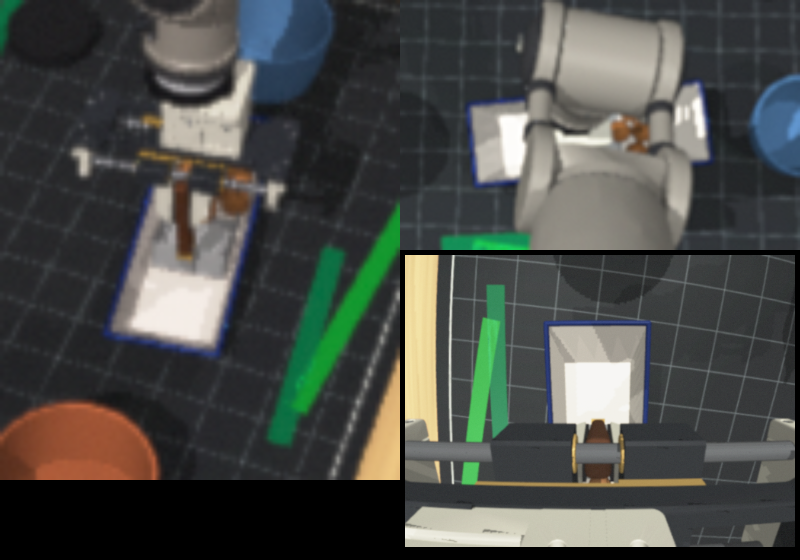

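Call:
step_arm --steps '[{"x": -0.008, "y": 0, "z": -0.0008, "rx": 0, "ry": 0, "rz": 0, "claw": -1}, {"x": -0.018, "y": 0, "z": -0.0012, "rx": 0, "ry": 0, "rz": 0, "claw": -1}, {"x": -0.028, "y": 0, "z": -0.0017, "rx": 0, "ry": 0, "rz": 0, "claw": -1}, {"x": -0.038, "y": 0, "z": -0.0022, "rx": 0, "ry": 0, "rz": 0, "claw": -1}, {"x": -0.048, "y": 0, "z": -0.0027, "rx": 0, "ry": 0, "rz": 0, "claw": -1}, {"x": -0.056, "y": 0, "z": -0.0031, "rx": 0, "ry": 0, "rz": 0, "claw": -1}, {"x": -0.064, "y": 0, "z": -0.0035, "rx": 0, "ry": 0, "rz": 0, "claw": -1}]'

```text
time: 13.57
tool_pos: [0.5004, -0.0036, 0.1234]
tool_rot: [3.139, -0.053, 1.698]
contact_force: [-0.1, 6.2, 8.6]
opening: 0.0139
grip_force: 55.0
```

```bash
python3 n.py .105,-.001,-3 .105,-.001,0
python3 - <<'E'
from h import *
st=robot.observe()
a,d=read_camera('side'); b,dt=read_camera('top')
for c in('side','top'):
  for m in nets.masks_of(c,'bead0'): print(c,np.round(m['box']),round(m['conf'],2),maskpts(c,m['region'],d if c=='side' else dt).mean(0).round(3))
a=cv2.resize(a[120:220,230:310],(400,500)); b=cv2.resize(b[150:230,250:378],(400,250),interpolation=cv2.INTER_CUBIC)
o=np.zeros((560,800,3),np.uint8); o[:500,:400]=a; o[:250,400:]=b; cv2.imwrite('pics/p7.png',o)
E
```

```text
13.5667 [-0.19  0.41  1.73  0.06  1.01 -0.35] [-0.1  6.2  8.6]
.105,-.001,-3 [ 0.5012 -0.0129  0.1228] [-0.0126 -0.0005  0.0002] [ 0.003 -0.001 -0.003]
.105,-.001,0 [ 0.5004 -0.0071  0.117 ] [-0.0051 -0.0005  0.0083] [ 0.003 -0.067 -0.003]
nose a,perp,h 0.0955 0.0004 -0.0004 tilt -3.03 yaw -82.73 roll 0.14
side [219. 120. 243. 137.] 0.67 [ 0.75  -0.244  0.018]
side [272. 162. 282. 168.] 0.44 [ 0.491 -0.102  0.033]
top [334. 183. 339. 191.] 0.46 [ 0.519 -0.119  0.035]
top [341. 190. 346. 196.] 0.45 [ 0.5   -0.136  0.049]
```

View pics/p7.png

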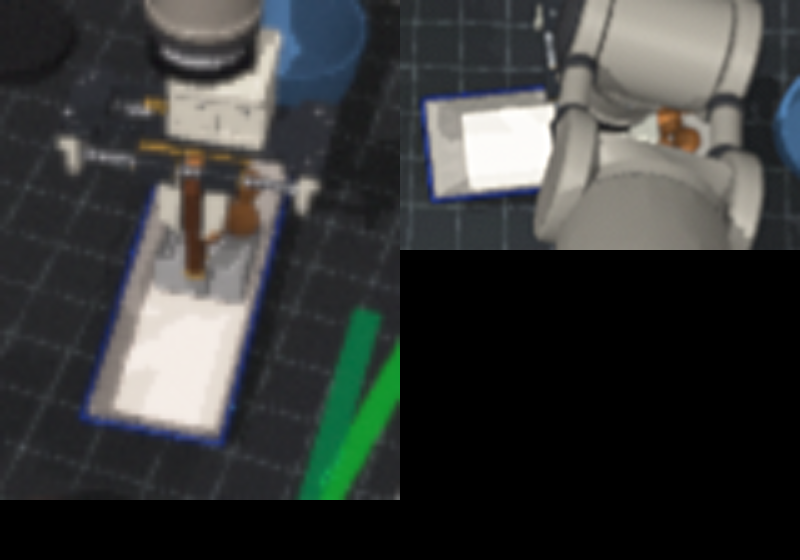

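```bash
python3 n.py .100,-.0003,-3 .100,.001,0 .0996,.0094,6 .0983,.0176,12 .0961,.0257,18 .0925,.0348,25
```

```text
13.7667 [-0.19  0.41  1.73  0.06  1.01 -0.35] [1.7 1.7 5.5]
.100,-.0003,-3 [ 0.5005 -0.008   0.1235] [-0.0048 -0.0004 -0.0008] [ 0.003  0.001 -0.003]
.100,.001,0 [ 0.4998 -0.0021  0.119 ] [ 0.0027 -0.0005  0.0056] [ 0.003 -0.065 -0.003]
.0996,.0094,6 [0.4983 0.0091 0.1149] [ 0.0175 -0.0005  0.0118] [ 0.003 -0.199 -0.003]
.0983,.0176,12 [0.4969 0.0198 0.1096] [ 0.0315 -0.0006  0.0197] [ 0.003 -0.332 -0.003]
.0961,.0257,18 [0.4956 0.03   0.1032] [ 0.0447 -0.0006  0.0288] [ 0.002 -0.465 -0.003]
.0925,.0348,25 [0.4942 0.0409 0.0945] [ 0.0588 -0.0007  0.0412] [ 0.002 -0.621 -0.003]
nose a,perp,h 0.0965 0.0003 -0.0006 tilt -2.94 yaw -82.72 roll 0.13
```

Call:
step_arm --steps '[{"x": -0.0048, "y": 0, "z": -0.0008, "rx": 0, "ry": 0, "rz": 0, "claw": -1}, {"x": -0.0048, "y": 0, "z": -0.0008, "rx": 0, "ry": 0, "rz": 0, "claw": -1}, {"x": 0.0027, "y": 0, "z": 0.0056, "rx": 0, "ry": -0.065, "rz": 0, "claw": -1}, {"x": 0.01, "y": 0, "z": 0.0085, "rx": 0, "ry": -0.132, "rz": 0, "claw": -1}, {"x": 0.0175, "y": 0, "z": 0.0118, "rx": 0, "ry": -0.199, "rz": 0, "claw": -1}, {"x": 0.0245, "y": 0, "z": 0.0156, "rx": 0, "ry": -0.265, "rz": 0, "claw": -1}, {"x": 0.0315, "y": 0, "z": 0.0197, "rx": 0, "ry": -0.332, "rz": 0, "claw": -1}, {"x": 0.0315, "y": 0, "z": 0.0197, "rx": 0, "ry": -0.332, "rz": 0, "claw": -1}, {"x": 0.038, "y": 0, "z": 0.0242, "rx": 0, "ry": -0.4, "rz": 0, "claw": -1}, {"x": 0.0447, "y": 0, "z": 0.0288, "rx": 0, "ry": -0.465, "rz": 0, "claw": -1}, {"x": 0.0447, "y": 0, "z": 0.0288, "rx": 0, "ry": -0.465, "rz": 0, "claw": -1}]'

```text
time: 14.68
tool_pos: [0.4952, 0.0302, 0.1021]
tool_rot: [-3.14, 0.316, 1.701]
contact_force: [-0.7, -3.0, 2.9]
opening: 0.014
grip_force: 55.0
```

```bash
cat > f.py <<'E'
from h import *
st=robot.observe(); D={}
for c in('side','top'):
  im,d=read_camera(c); D[c]=im
  for m in nets.masks_of(c,'bead0'):
    P=maskpts(c,m['region'],d)
    if len(P) and m['conf']>.2 and P[:,0].mean()<.6: print(c,np.round(m['box']),round(m['conf'],2),P.mean(0).round(3),len(P))
a=cv2.resize(D['side'][110:230,220:320],(400,480),interpolation=cv2.INTER_CUBIC); b=cv2.resize(D['top'][150:230,250:378],(400,250),interpolation=cv2.INTER_CUBIC)
o=np.zeros((500,800,3),np.uint8); o[:480,:400]=a; o[:250,400:]=b
import sys; cv2.imwrite('pics/%s.png'%sys.argv[1],o)
E
python3 f.py p8; python3 n.py .0925,.035,25  .07,.04,25
```

```text
top [314. 184. 326. 191.] 0.64 [ 0.523 -0.07   0.048] 66
top [332. 178. 340. 188.] 0.56 [ 0.542 -0.121  0.038] 63
top [314. 198. 322. 203.] 0.55 [ 0.484 -0.058  0.045] 42
14.8833 [ 0.1   0.46  1.78 -0.39  0.93  0.22] [-0.1  0.3 -1.2]
.0925,.035,25 [0.4942 0.0409 0.0947] [0.0181 0.0002 0.0053] [-0.001 -0.158 -0.004]
.07,.04,25 [0.4913 0.0632 0.0997] [ 0.0446  0.0001 -0.0102] [-0.001 -0.158 -0.004]
nose a,perp,h 0.0966 -0.0006 0.0249 tilt 17.88 yaw -82.8 roll 0.03
```

View pics/p8.png

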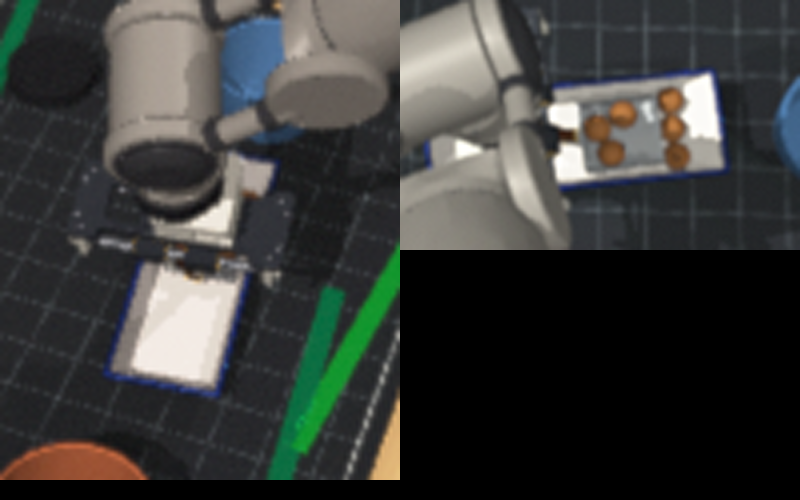

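```bash
python3 n.py .09,.06,23 .09,.12,23 .18,.12,23,-.012 .27,.12,23,-.023
python3 - <<'E'
from h import *
for c in('side','top'):
    im,d=read_camera(c)
    for m in nets.masks_of(c,'bowl')[:1]:
        P=maskpts(c,m['region'],d); R=P[abs(P[:,2]-.078)<.005][:,:2]; s=np.linalg.lstsq(np.c_[2*R,np.ones(len(R))],(R**2).sum(1),rcond=None)[0]; print(c,s[:2].round(4),np.sqrt(s[2]+s[:2]@s[:2]).round(4),len(R))
E
```

```text
14.8833 [ 0.1   0.46  1.78 -0.39  0.93  0.22] [-0.1  0.3 -1.2]
.09,.06,23 [0.4941 0.0415 0.1249] [ 0.0065  0.0002 -0.0332] [-0.001 -0.114 -0.004]
.09,.12,23 [0.4941 0.0415 0.1849] [-0.018   0.0003 -0.1093] [-0.001 -0.114 -0.004]
.18,.12,23,-.012 [ 0.4938 -0.0493  0.1849] [-0.1323 -0.0153 -0.0725] [-0.001 -0.114 -0.004]
.27,.12,23,-.023 [ 0.4945 -0.14    0.1849] [-0.2465 -0.0296 -0.0356] [-0.001 -0.114 -0.004]
nose a,perp,h 0.0966 -0.0006 0.0249 tilt 17.88 yaw -82.8 roll 0.03
side [ 0.516  -0.2812] 0.0609 18
top [ 0.5124 -0.2873] 0.0627 194
```

Call:
step_arm --steps '[{"x": 0.003, "y": 0, "z": -0.008, "rx": 0, "ry": -0.04, "rz": 0, "claw": -1}, {"x": 0.005, "y": 0, "z": -0.02, "rx": 0, "ry": -0.08, "rz": 0, "claw": -1}, {"x": 0.0065, "y": 0, "z": -0.0332, "rx": 0, "ry": -0.114, "rz": 0, "claw": -1}, {"x": 0.0005, "y": 0, "z": -0.052, "rx": 0, "ry": -0.114, "rz": 0, "claw": -1}, {"x": -0.006, "y": 0, "z": -0.072, "rx": 0, "ry": -0.114, "rz": 0, "claw": -1}, {"x": -0.012, "y": 0, "z": -0.091, "rx": 0, "ry": -0.114, "rz": 0, "claw": -1}, {"x": -0.016, "y": 0, "z": -0.103, "rx": 0, "ry": -0.114, "rz": 0, "claw": -1}, {"x": -0.018, "y": 0, "z": -0.1093, "rx": 0, "ry": -0.114, "rz": 0, "claw": -1}, {"x": -0.018, "y": 0, "z": -0.1093, "rx": 0, "ry": -0.114, "rz": 0, "claw": -1}]'

```text
time: 15.83
tool_pos: [0.4944, 0.0418, 0.1857]
tool_rot: [3.139, 0.404, 1.696]
contact_force: [0.7, 0.4, -2.5]
opening: 0.0141
grip_force: 55.0
```

```bash
python3 n.py .18,.12,23,-.012 .26,.12,23,-.023
```

```text
15.8333 [ 0.18  0.37  1.68 -0.44  1.15  0.25] [ 0.7  0.4 -2.5]
.18,.12,23,-.012 [ 0.4938 -0.0493  0.1849] [-0.1104 -0.0162  0.0482] [ 0.002  0.003 -0.004]
.26,.12,23,-.023 [ 0.4932 -0.1301  0.1849] [-0.2085 -0.0306  0.0901] [ 0.002  0.003 -0.004]
nose a,perp,h 0.0898 0.0001 0.1211 tilt 23.13 yaw -82.82 roll 0.16
```

Call:
step_arm --steps '[{"x": -0.006, "y": -0.001, "z": 0.0026, "rx": 0, "ry": 0, "rz": 0, "claw": -1}, {"x": -0.018, "y": -0.003, "z": 0.008, "rx": 0, "ry": 0, "rz": 0, "claw": -1}, {"x": -0.04, "y": -0.006, "z": 0.0173, "rx": 0, "ry": 0, "rz": 0, "claw": -1}, {"x": -0.065, "y": -0.0095, "z": 0.028, "rx": 0, "ry": 0, "rz": 0, "claw": -1}, {"x": -0.09, "y": -0.013, "z": 0.039, "rx": 0, "ry": 0, "rz": 0, "claw": -1}, {"x": -0.115, "y": -0.017, "z": 0.05, "rx": 0, "ry": 0, "rz": 0, "claw": -1}, {"x": -0.14, "y": -0.0205, "z": 0.0605, "rx": 0, "ry": 0, "rz": 0, "claw": -1}, {"x": -0.163, "y": -0.024, "z": 0.0705, "rx": 0, "ry": 0, "rz": 0, "claw": -1}, {"x": -0.183, "y": -0.027, "z": 0.079, "rx": 0, "ry": 0, "rz": 0, "claw": -1}, {"x": -0.198, "y": -0.029, "z": 0.0856, "rx": 0, "ry": 0, "rz": 0, "claw": -1}, {"x": -0.2085, "y": -0.0306, "z": 0.09, "rx": 0, "ry": 0, "rz": 0, "claw": -1}, {"x": -0.2085, "y": -0.0306, "z": 0.09, "rx": 0, "ry": 0, "rz": 0, "claw": -1}]'

```text
time: 16.83
tool_pos: [0.492, -0.1318, 0.1836]
tool_rot: [-3.141, 0.404, 1.696]
contact_force: [-0.3, -1.0, -0.7]
opening: 0.0141
grip_force: 55.0
```

```bash
python3 n.py .255,.09,10,-.023 .26,.082,0,-.023  .265,.075,-6,-.023  .268,.07,-12,-.023  .27,.06,-20,-.023  .272,.055,-30,-.023 .275,.05,-40,-.023
python3 - <<'E'
from h import *
from n import C,YAW
y=np.radians(YAW); u=np.array([np.cos(y),np.sin(y)]); v=np.array([-u[1],u[0]])
D={}
for c in('side','top'):
    im,d=read_camera(c); D[c]=im
    for q in('bowl','scoop','bead0'):
        for m in nets.masks_of(c,q):
            P=maskpts(c,m['region'],d)
            if len(P)<10: continue
            if not(.4<P[:,0].mean()<.62 and P[:,1].mean()<-.05): continue
            a=(P[:,:2]-C)@u; p=(P[:,:2]-C)@v; print(c,q,round(m['conf'],2),len(P),'a',np.percentile(a,[2,98]).round(3),'perp',np.percentile(p,[2,98]).round(3),'z',np.percentile(P[:,2],[2,98]).round(3))
a=cv2.resize(D['side'][70:220,220:345],(400,480),interpolation=cv2.INTER_CUBIC); b=cv2.resize(D['top'][150:230,300:428],(400,250),interpolation=cv2.INTER_CUBIC)
o=np.zeros((500,800,3),np.uint8); o[:480,:400]=a; o[:250,400:]=b; cv2.imwrite('pics/p9.png',o)
E
```

```text
16.8333 [-0.18  0.33  1.76 -0.47  0.99 -0.06] [-0.3 -1.  -0.7]
.255,.09,10,-.023 [ 0.4947 -0.1416  0.1866] [-0.0139  0.0019  0.0016] [-0.002  0.292 -0.005]
.26,.082,0,-.023 [ 0.4976 -0.1637  0.2   ] [-0.0483  0.0021 -0.0031] [-0.002  0.514 -0.006]
.265,.075,-6,-.023 [ 0.4998 -0.1807  0.2043] [-0.0715  0.0022  0.0007] [-0.002  0.648 -0.006]
.268,.07,-12,-.023 [ 0.5019 -0.1968  0.2092] [-0.094   0.0023  0.0031] [-0.001  0.781 -0.006]
.27,.06,-20,-.023 [ 0.5046 -0.2178  0.2102] [-0.1204  0.0024  0.013 ] [-0.001  0.959 -0.006]
.272,.055,-30,-.023 [ 0.5081 -0.2453  0.215 ] [-0.157   0.0026  0.0216] [-0.     1.181 -0.006]
.275,.05,-40,-.023 [ 0.512  -0.2751  0.2152] [-0.1939  0.0027  0.0371] [ 0.     1.403 -0.006]
nose a,perp,h 0.2617 -0.0251 0.1191 tilt 23.15 yaw -82.84 roll -0.03
side bowl 0.65 190 a [0.201 0.239] perp [-0.075  0.013] z [0.006 0.076]
side scoop 0.58 54 a [0.053 0.211] perp [-0.056  0.006] z [0.068 0.233]
side bead0 0.63 42 a [0.09  0.116] perp [-0.042 -0.018] z [0.019 0.042]
side bead0 0.38 37 a [0.089 0.112] perp [-0.012  0.012] z [0.018 0.04 ]
side bead0 0.36 33 a [0.094 0.115] perp [0.018 0.04 ] z [0.022 0.045]
top bowl 0.75 836 a [0.222 0.334] perp [-0.083  0.038] z [0.004 0.123]
top scoop 0.78 406 a [0.163 0.258] perp [-0.061  0.009] z [0.096 0.144]
top bead0 0.65 76 a [0.206 0.231] perp [-0.02   0.005] z [0.128 0.146]
top bead0 0.65 70 a [0.187 0.21 ] perp [-0.056 -0.031] z [0.122 0.136]
top bead0 0.51 80 a [0.181 0.209] perp [-0.029 -0.003] z [0.113 0.135]
```

View pics/p9.png

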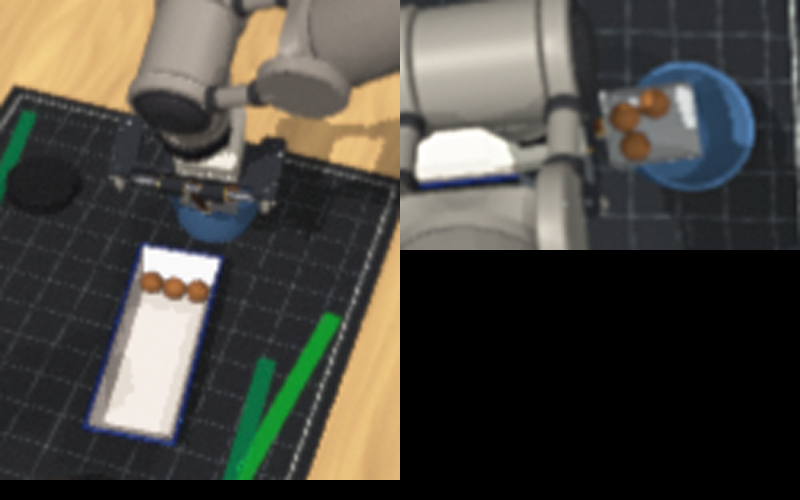

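Call:
step_arm --steps '[{"x": -0.006, "y": 0.001, "z": 0.001, "rx": 0, "ry": 0.13, "rz": 0, "claw": -1}, {"x": -0.0139, "y": 0.0019, "z": 0.0016, "rx": 0, "ry": 0.28, "rz": 0, "claw": -1}, {"x": -0.03, "y": 0.002, "z": -0.001, "rx": 0, "ry": 0.4, "rz": 0, "claw": -1}, {"x": -0.044, "y": 0.002, "z": -0.003, "rx": 0, "ry": 0.514, "rz": 0, "claw": -1}, {"x": -0.055, "y": 0.002, "z": -0.001, "rx": 0, "ry": 0.58, "rz": 0, "claw": -1}, {"x": -0.064, "y": 0.002, "z": 0, "rx": 0, "ry": 0.648, "rz": 0, "claw": -1}, {"x": -0.075, "y": 0.002, "z": 0.001, "rx": 0, "ry": 0.715, "rz": 0, "claw": -1}, {"x": -0.085, "y": 0.002, "z": 0.002, "rx": 0, "ry": 0.781, "rz": 0, "claw": -1}, {"x": -0.085, "y": 0.002, "z": 0.002, "rx": 0, "ry": 0.781, "rz": 0, "claw": -1}, {"x": -0.097, "y": 0.002, "z": 0.006, "rx": 0, "ry": 0.87, "rz": 0, "claw": -1}, {"x": -0.11, "y": 0.002, "z": 0.009, "rx": 0, "ry": 0.959, "rz": 0, "claw": -1}, {"x": -0.11, "y": 0.002, "z": 0.009, "rx": 0, "ry": 0.959, "rz": 0, "claw": -1}]'

```text
time: 18.23
tool_pos: [0.5042, -0.2098, 0.2094]
tool_rot: [-3.141, -0.35, 1.696]
contact_force: [-1.0, -1.0, -2.0]
opening: 0.0137
grip_force: 55.0
```

```bash
cat > g.py <<'E'
from h import *
for c in('top','side'):
    im,d=read_camera(c)
    for m in nets.masks_of(c,'bead0'):
        P=maskpts(c,m['region'],d)
        if len(P)>5 and .4<P[:,0].mean()<.62: print(c,round(m['conf'],2),len(P),P.mean(0).round(3))
E
python3 g.py; python3 n.py .262,.062,-30,-.023 .262,.06,-42,-.023
```

```text
top 0.61 52 [ 0.513 -0.122  0.036]
top 0.61 25 [ 0.494 -0.306  0.037]
top 0.54 82 [ 0.542 -0.121  0.033]
side 0.71 511 [ 0.51  -0.285  0.049]
side 0.62 35 [ 0.512 -0.114  0.032]
side 0.46 44 [ 0.543 -0.114  0.032]
18.4333 [-0.67  0.52  1.34  0.24  1.54 -0.84] [-0.3  1.6 -1.6]
.262,.062,-30,-.023 [ 0.5069 -0.2353  0.222 ] [-0.0311 -0.0013 -0.0275] [ 0.001  0.224 -0.001]
.262,.06,-42,-.023 [ 0.5111 -0.2676  0.2257] [-0.0703 -0.0013 -0.0469] [ 0.001  0.491 -0.001]
nose a,perp,h 0.259 -0.0219 0.0605 tilt -19.92 yaw -82.65 roll 0.04
```

Call:
step_arm --steps '[{"x": -0.015, "y": 0, "z": -0.014, "rx": 0, "ry": 0.112, "rz": 0, "claw": -1}, {"x": -0.031, "y": 0, "z": -0.0275, "rx": 0, "ry": 0.224, "rz": 0, "claw": -1}, {"x": -0.05, "y": 0, "z": -0.037, "rx": 0, "ry": 0.36, "rz": 0, "claw": -1}, {"x": -0.07, "y": 0, "z": -0.047, "rx": 0, "ry": 0.491, "rz": 0, "claw": -1}, {"x": -0.07, "y": 0, "z": -0.047, "rx": 0, "ry": 0.491, "rz": 0, "claw": -1}, {"x": -0.07, "y": 0, "z": -0.047, "rx": 0, "ry": 0.491, "rz": 0, "claw": -1}]'

```text
time: 18.93
tool_pos: [0.5119, -0.2688, 0.2231]
tool_rot: [-3.139, -0.736, 1.695]
contact_force: [-0.4, 0.3, -1.5]
opening: 0.0138
grip_force: 55.0
```

```bash
python3 g.py; python3 n.py .24,.13,-30,-.023 .22,.15,0,-.023
```

```text
top 0.59 61 [ 0.542 -0.121  0.038]
top 0.49 51 [ 0.512 -0.123  0.036]
side 0.54 42 [ 0.485 -0.12   0.033]
side 0.43 40 [ 0.513 -0.114  0.032]
19.1333 [-0.83  0.77  1.    0.43  1.97 -0.92] [-1.2 -0.7 -1. ]
.24,.13,-30,-.023 [ 0.504  -0.2135  0.29  ] [ 0.1092 -0.0017 -0.0138] [ 0.003 -0.264  0.002]
.22,.15,0,-.023 [ 0.4924 -0.1241  0.268 ] [ 0.1791 -0.0018  0.0883] [ 0.003 -0.931  0.001]
nose a,perp,h 0.2618 -0.0211 0.0619 tilt -41.9 yaw -82.47 roll 0.15
```

Call:
step_arm --steps '[{"x": 0.035, "y": 0, "z": -0.035, "rx": 0, "ry": 0, "rz": 0, "claw": -1}, {"x": 0.07, "y": 0, "z": -0.06, "rx": 0, "ry": 0, "rz": 0, "claw": -1}, {"x": 0.11, "y": 0, "z": -0.04, "rx": 0, "ry": -0.13, "rz": 0, "claw": -1}, {"x": 0.13, "y": 0, "z": -0.01, "rx": 0, "ry": -0.28, "rz": 0, "claw": -1}, {"x": 0.15, "y": 0, "z": 0.03, "rx": 0, "ry": -0.44, "rz": 0, "claw": -1}, {"x": 0.179, "y": 0, "z": 0.05, "rx": 0, "ry": -0.6, "rz": 0, "claw": -1}, {"x": 0.179, "y": 0, "z": 0.08, "rx": 0, "ry": -0.75, "rz": 0, "claw": -1}, {"x": 0.179, "y": 0, "z": 0.088, "rx": 0, "ry": -0.931, "rz": 0, "claw": -1}, {"x": 0.179, "y": 0, "z": 0.088, "rx": 0, "ry": -0.931, "rz": 0, "claw": -1}, {"x": 0.179, "y": 0, "z": 0.088, "rx": 0, "ry": -0.931, "rz": 0, "claw": -1}]'

```text
time: 19.97
tool_pos: [0.4932, -0.1227, 0.2689]
tool_rot: [3.138, -0.003, 1.703]
contact_force: [0.3, -0.9, -2.1]
opening: 0.0139
grip_force: 55.0
```

```bash
python3 g.py; python3 m.py .6655 -.007 .20 -82.6 0
python3 - <<'E'
from h import *
b,d=read_camera('top'); b=b[140:240,290:430]; cv2.imwrite('pics/p10.png',cv2.resize(b,None,fx=4,fy=4,interpolation=cv2.INTER_CUBIC))
E
```

```text
top 0.58 57 [ 0.491 -0.303  0.034]
top 0.42 50 [ 0.484 -0.126  0.038]
side 0.4 46 [ 0.512 -0.116  0.03 ]
side 0.37 43 [ 0.485 -0.119  0.032]
20.1667 [0.1298 0.2468 0.0902] [ 0.0018 -0.006  -0.0052]
[-0.41  0.29  1.49  0.    1.36 -0.53]
```

View pics/p10.png

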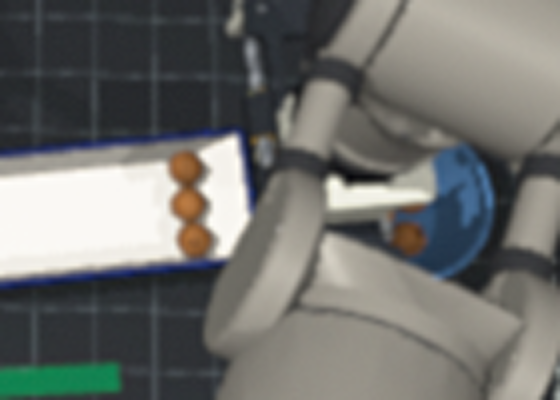

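Call:
step_arm --steps '[{"x": 0.03, "y": 0.05, "z": 0.0, "rx": 0, "ry": 0, "rz": 0, "claw": -1}, {"x": 0.055, "y": 0.1, "z": 0.02, "rx": 0, "ry": 0, "rz": 0, "claw": -1}, {"x": 0.08, "y": 0.15, "z": 0.04, "rx": 0, "ry": 0, "rz": 0, "claw": -1}, {"x": 0.105, "y": 0.2, "z": 0.06, "rx": 0, "ry": 0, "rz": 0, "claw": -1}, {"x": 0.13, "y": 0.247, "z": 0.09, "rx": 0, "ry": 0, "rz": 0, "claw": -1}, {"x": 0.13, "y": 0.247, "z": 0.09, "rx": 0, "ry": 0, "rz": 0, "claw": -1}, {"x": 0.13, "y": 0.247, "z": 0.09, "rx": 0, "ry": 0, "rz": 0, "claw": -1}, {"x": 0.13, "y": 0.247, "z": 0.09, "rx": 0, "ry": 0, "rz": 0, "claw": -1}]'

```text
time: 20.88
tool_pos: [0.6651, -0.0064, 0.1979]
tool_rot: [-3.139, -0.004, 1.697]
contact_force: [0.1, 0.7, -1.1]
opening: 0.0138
grip_force: 55.0
```

```bash
python3 g.py; python3 m.py .6655 -.007 .118 -82.6 0
python3 - <<'E'
from h import *
for c in('top','side'):
    im,d=read_camera(c); hsv=cv2.cvtColor(im,cv2.COLOR_BGR2HSV)
    for m in nets.masks_of(c,'scoop'):
        P=maskpts(c,m['region'],d)
        if len(P)>50: print(c,'scoop',len(P),P.mean(0).round(3),np.percentile(P,[2,98],axis=0).round(3).tolist())
    for m in nets.masks_of(c,'bowl')[:1]:
        P=maskpts(c,m['region'],d); R=P[abs(P[:,2]-.078)<.005][:,:2]; s=np.linalg.lstsq(np.c_[2*R,np.ones(len(R))],(R**2).sum(1),rcond=None)[0]; print(c,'bowl',s[:2].round(4),len(R))
        rr,cc=np.mgrid[:384,:512]; X=world(c,cc.ravel(),rr.ravel(),d.ravel()); br=(hsv[...,0]<20)&(hsv[...,1]>100)&(hsv[...,2]>60)
        k=br.ravel()&(np.hypot(X[:,0]-.5125,X[:,1]+.285)<.058)&(X[:,2]>.003)
        n,l,stt,cen=cv2.connectedComponentsWithStats(k.reshape(384,512).astype(np.uint8)); print(c,'brown in bowl',k.sum(),[(int(stt[i,4]),X[(l==i).ravel()].mean(0).round(3).tolist()) for i in range(1,n) if stt[i,4]>8])
E
```

```text
top 0.51 60 [ 0.49  -0.302  0.033]
top 0.45 40 [ 0.524 -0.305  0.035]
side 0.54 31 [ 0.485 -0.12   0.033]
side 0.45 44 [ 0.513 -0.116  0.032]
side 0.39 27 [ 0.543 -0.112  0.036]
21.0833 [-0.0005  0.0004  0.1107] [ 0.0031 -0.0039 -0.0053]
[-0.13  0.62  1.13  0.    1.39 -0.25]
top scoop 428 [0.18  0.344 0.017] [[0.142, 0.311, -0.004], [0.226, 0.371, 0.122]]
top scoop 1044 [0.359 0.614 0.03 ] [[0.31, 0.514, -0.003], [0.411, 0.68, 0.219]]
top bowl [ 0.5125 -0.2872] 167
top brown in bowl 159 [(108, [0.519, -0.291, 0.034]), (51, [0.491, -0.302, 0.034])]
side scoop 417 [0.183 0.343 0.021] [[0.142, 0.302, -0.004], [0.229, 0.374, 0.123]]
side scoop 1776 [0.356 0.608 0.037] [[0.309, 0.524, -0.003], [0.412, 0.681, 0.217]]
side scoop 291 [ 0.666 -0.048  0.124] [[0.634, -0.114, 0.085], [0.706, 0.013, 0.247]]
side bowl [ 0.5138 -0.2818] 77
side brown in bowl 51 [(33, [0.523, -0.292, 0.031]), (18, [0.493, -0.296, 0.032])]
```

Call:
step_arm --steps '[{"x": 0, "y": 0, "z": 0.025, "rx": 0, "ry": 0, "rz": 0, "claw": -1}, {"x": 0, "y": 0, "z": 0.055, "rx": 0, "ry": 0, "rz": 0, "claw": -1}, {"x": 0, "y": 0, "z": 0.08, "rx": 0, "ry": 0, "rz": 0, "claw": -1}, {"x": 0, "y": 0, "z": 0.096, "rx": 0, "ry": 0, "rz": 0, "claw": -1}, {"x": 0, "y": 0, "z": 0.103, "rx": 0, "ry": 0, "rz": 0, "claw": -1}, {"x": 0, "y": 0, "z": 0.107, "rx": 0, "ry": 0, "rz": 0, "claw": -1}, {"x": 0, "y": 0, "z": 0.107, "rx": 0, "ry": 0, "rz": 0, "claw": -1}, {"x": 0, "y": 0, "z": 0.107, "rx": 0, "ry": 0, "rz": 0, "claw": -1}]'

```text
time: 22.05
tool_pos: [0.6658, -0.0052, 0.1205]
tool_rot: [3.139, -0.003, 1.698]
contact_force: [0.4, 0.7, -1.4]
opening: 0.0139
grip_force: 55.0
```

```bash
python3 m.py .6655 -.007 .113 -82.6 0
python3 - <<'E'
from h import *
for c in('side','top'):
    im,d=read_camera(c)
    for m in nets.masks_of(c,'scoop'):
        P=maskpts(c,m['region'],d)
        if len(P)>50 and P[:,0].mean()>.55:
            print(c,len(P),np.percentile(P,[2,98],axis=0).round(3).tolist())
E
```

```text
22.05 [-0.0024 -0.0007  0.01  ] [ 0.0034 -0.0039 -0.0028]
[-0.12  0.69  1.24  0.    1.21 -0.25]
side 295 [[0.636, -0.115, 0.004], [0.707, 0.015, 0.173]]
```

Call:
step_arm --steps '[{"x": 0, "y": 0, "z": 0.003, "rx": 0, "ry": 0, "rz": 0, "claw": -1}, {"x": 0, "y": 0, "z": 0.005, "rx": 0, "ry": 0, "rz": 0, "claw": -1}, {"x": 0, "y": 0, "z": 0.007, "rx": 0, "ry": 0, "rz": 0, "claw": -1}, {"x": 0, "y": 0, "z": 0.008, "rx": 0, "ry": 0, "rz": 0, "claw": -1}, {"x": 0, "y": 0, "z": 0.008, "rx": 0, "ry": 0, "rz": 0, "claw": -1}]'

```text
time: 22.67
tool_pos: [0.6652, -0.0051, 0.1134]
tool_rot: [3.141, -0.003, 1.698]
contact_force: [-0.2, -0.3, -1.7]
opening: 0.0136
grip_force: 55.0
```

Call:
step_arm --steps '[{"x": 0, "y": 0, "z": 0.001, "rx": 0, "ry": 0, "rz": 0, "claw": -1}, {"x": 0, "y": 0, "z": 0.001, "rx": 0, "ry": 0, "rz": 0, "claw": -1}, {"x": 0, "y": 0, "z": 0.001, "rx": 0, "ry": 0, "rz": 0, "claw": -1}]'

```text
time: 22.92
tool_pos: [0.6653, -0.0051, 0.1132]
tool_rot: [3.14, -0.003, 1.698]
contact_force: [-0.0, 1.3, 1.4]
opening: 0.0138
grip_force: 55.0
```

Call:
step_arm --steps '[{"x": 0, "y": 0, "z": 0.001, "rx": 0, "ry": 0, "rz": 0, "claw": -1}, {"x": 0, "y": 0, "z": 0.001, "rx": 0, "ry": 0, "rz": 0, "claw": -1}]'

```text
time: 23.08
tool_pos: [0.6655, -0.0049, 0.113]
tool_rot: [3.139, -0.003, 1.698]
contact_force: [-1.3, 1.3, 5.8]
opening: 0.0137
grip_force: 55.0
```

Run:
```python
from h import *
s=robot.observe(); print(s['contact_force'],s['torque'],s['tool_pos'])
```

```text
[-1.33082092  1.27778686  5.83556512] [-0.11279741  0.39055499 -0.14699364] [ 0.66548804 -0.00494452  0.11302653]
```

Call:
step_arm --squeeze 5 --steps '[{"x": 0, "y": 0, "z": 0, "rx": 0, "ry": 0, "rz": 0, "claw": -1}, {"x": 0, "y": 0, "z": 0, "rx": 0, "ry": 0, "rz": 0, "claw": -1}, {"x": 0, "y": 0, "z": 0, "rx": 0, "ry": 0, "rz": 0, "claw": -0.65}, {"x": 0, "y": 0, "z": 0, "rx": 0, "ry": 0, "rz": 0, "claw": -0.6}, {"x": 0, "y": 0, "z": 0, "rx": 0, "ry": 0, "rz": 0, "claw": -0.4}, {"x": 0, "y": 0, "z": 0, "rx": 0, "ry": 0, "rz": 0, "claw": -0.2}, {"x": 0, "y": 0, "z": 0, "rx": 0, "ry": 0, "rz": 0, "claw": 0}, {"x": 0, "y": 0, "z": 0, "rx": 0, "ry": 0, "rz": 0, "claw": 0.2}, {"x": 0, "y": 0, "z": 0, "rx": 0, "ry": 0, "rz": 0, "claw": 0.2}, {"x": 0, "y": 0, "z": 0, "rx": 0, "ry": 0, "rz": 0, "claw": 0.2}, {"x": 0, "y": 0, "z": 0, "rx": 0, "ry": 0, "rz": 0, "claw": 0.2}]'

```text
time: 24.0
tool_pos: [0.6652, -0.0051, 0.112]
tool_rot: [3.14, -0.003, 1.698]
contact_force: [-0.9, -1.0, -0.4]
opening: 0.0543
grip_force: 0.0
```

Released; rise straight up 150 mm, then check.

Call:
step_arm --steps '[{"x": 0, "y": 0, "z": -0.02, "rx": 0, "ry": 0, "rz": 0, "claw": 0.2}, {"x": 0, "y": 0, "z": -0.05, "rx": 0, "ry": 0, "rz": 0, "claw": 0.2}, {"x": 0, "y": 0, "z": -0.1, "rx": 0, "ry": 0, "rz": 0, "claw": 0.2}, {"x": 0, "y": 0, "z": -0.15, "rx": 0, "ry": 0, "rz": 0, "claw": 0.2}, {"x": 0, "y": 0, "z": -0.2, "rx": 0, "ry": 0, "rz": 0, "claw": 0.2}, {"x": 0.1, "y": -0.1, "z": -0.22, "rx": 0, "ry": 0, "rz": 0, "claw": 0.2}, {"x": 0.15, "y": -0.2, "z": -0.22, "rx": 0, "ry": 0, "rz": 0, "claw": 0.2}, {"x": 0.2, "y": -0.3, "z": -0.22, "rx": 0, "ry": 0, "rz": 0, "claw": 0.2}, {"x": 0.2, "y": -0.3, "z": -0.22, "rx": 0, "ry": 0, "rz": 0, "claw": 0.2}, {"x": 0.2, "y": -0.3, "z": -0.22, "rx": 0, "ry": 0, "rz": 0, "claw": 0.2}, {"x": 0.2, "y": -0.3, "z": -0.22, "rx": 0, "ry": 0, "rz": 0, "claw": 0.2}]'

```text
time: 24.92
tool_pos: [0.441, 0.1063, 0.2766]
tool_rot: [3.14, -0.004, 1.698]
contact_force: [0.3, 1.0, 0.8]
opening: 0.055
grip_force: 0.0
```

```bash
python3 g.py
python3 - <<'E'
from h import *
s=robot.observe(); print(s['time'],s['tool_pos'],np.abs(s['qvel']).max())
for c in('top','side'):
    im,d=read_camera(c); hsv=cv2.cvtColor(im,cv2.COLOR_BGR2HSV)
    for m in nets.masks_of(c,'scoop'):
        P=maskpts(c,m['region'],d)
        if len(P)>50 and P[:,0].mean()>.55:
            print(c,'scoop',len(P),np.percentile(P,[2,98],axis=0).round(3).tolist())
            Q=P[P[:,2]<.012]
            if len(Q)>20: print(' floor plane',np.linalg.lstsq(np.c_[Q[:,:2]-Q[:,:2].mean(0),np.ones(len(Q))],Q[:,2],rcond=None)[0].round(3),len(Q))
    for q in('bowl','glue','jar_lid','tape'):
        for m in nets.masks_of(c,q)[:1]: print(c,q,np.percentile(maskpts(c,m['region'],d),[2,98],axis=0).round(3).tolist())
    rr,cc=np.mgrid[:384,:512]; X=world(c,cc.ravel(),rr.ravel(),d.ravel()); br=(hsv[...,0]<20)&(hsv[...,1]>100)&(hsv[...,2]>60)
    k=br.ravel()&(np.hypot(X[:,0]-.5125,X[:,1]+.285)<.058)&(X[:,2]>.003); n,l,stt,cen=cv2.connectedComponentsWithStats(k.reshape(384,512).astype(np.uint8)); print(c,'brown in bowl',[(int(stt[i,4]),X[(l==i).ravel()].mean(0).round(3).tolist()) for i in range(1,n) if stt[i,4]>8])
E
```

```text
top 0.62 59 [ 0.483 -0.127  0.037]
top 0.57 56 [ 0.511 -0.277  0.034]
top 0.48 72 [ 0.526 -0.306  0.032]
top 0.42 67 [ 0.542 -0.121  0.037]
25.1167 [0.44285685 0.10613758 0.27742402] 0.04338344581806233
top scoop 577 [[0.484, -0.115, -0.001], [0.709, 0.045, 0.618]]
 floor plane [-0.006 -0.01   0.005] 374
top bowl [[0.457, -0.348, 0.005], [0.572, -0.226, 0.08]]
top glue [[0.723, 0.21, 0.004], [0.774, 0.267, 0.139]]
top jar_lid [[0.703, -0.302, 0.009], [0.795, -0.208, 0.027]]
top tape [[0.75, -0.059, 0.009], [0.832, 0.018, 0.038]]
top brown in bowl [(108, [0.519, -0.292, 0.034]), (51, [0.49, -0.302, 0.034])]
side scoop 319 [[0.634, -0.113, -0.002], [0.707, 0.014, 0.164]]
 floor plane [-0.04   0.029  0.004] 138
side bowl [[0.418, -0.346, 0.017], [0.5, -0.055, 0.269]]
side glue [[0.724, 0.226, 0.004], [0.767, 0.267, 0.14]]
side jar_lid [[0.707, -0.294, 0.006], [0.796, -0.201, 0.026]]
side tape [[0.422, 0.25, 0.005], [0.561, 0.392, 0.094]]
side brown in bowl []
```

```bash
python3 -c "
from cell import robot; print(robot.hand_in())"
```

```text
the job is handed in; nothing more can be done
None
```

The job is handed in: three beads are in the bowl, three are still in the tray, and the scoop stands empty and flat on the bare mat with the bowl, glue bottle, jar lid and tape unmoved. I viewed 11 pictures, one over the limit of 10.

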